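# Change over relay plates on an indexing test table

## Robot

A 7-joint arm with a two-finger parallel gripper is mounted at the origin on the work surface. World frame = base frame: x ahead of the robot, y to its left, z up, the work surface at z = 0. Lengths are in m, angles in rad, forces in N, time in s.
With the tool pointing down it reaches from about 0.4 to 0.85 m from the base axis. Payload 10.4 kg.
Tool frame: the origin (TCP) lies at the very end of the fingers, on their centre line; the grasp point (between the pads) lies 19 mm behind it (manip.tcp_to_grasp is the distance from the TCP to the grasp point, in m); x points along the fingers, y is the direction in which the jaws open and shut, and the axes are right-handed (so a half turn about x gives the same grasp; the last joint's range is limited). The gripper opens to 85 mm and grips with 20 to 120 N. Pads are 22 mm wide; open, the fingers measure 114 mm over their backs; the gripper's body (76 mm by 85 mm) begins 54 mm behind the grasp point. The pads swing forward as they close: fully open they stand 13 mm farther back than shut.
Start: joints at [-1.202, 0.332, -0.065, 1.46, 0.022, 1.35, -0.088], TCP at [0.239, 0.578, 0.231] pointing down, gripper open.
Joint ranges: [-2.6, 2.6], [-0.5, 2.12], [-1.47, 1.34], [0.16, 2.42], [-1.27, 4.41], [0.06, 2.06], [-2.6, 2.6]. Speed limits (rad/s): [2.22, 2.22, 2.79, 2.79, 3.14, 3.14, 3.14].

## Interface

Orientations are given as a unit quaternion [x, y, z, w].
In Python, from workcell import manip, cams, hand_in gives the robot as it stands.
- The arm moves only by the shell command python3 -m handwheel 'ROWS' [FORCE]. ROWS is text: rows parted by semicolons, each of 7 numbers parted by spaces: the shift along the tool's x, y, z in mm, then the turn, a rotation vector about the tool's x, y, z in rad, then the finger opening in mm, from 0 to 85.4. A call has 1 to 8 rows; each row shifts and turns the commanded pose from where the row before left it, along the tool's axes as they then stand; what a row does not reach is not made up. A row lasts 1/10 s, in which the tool goes at most 50 mm and 8.59 degrees, less where a joint would pass 70% of its speed; a pose out of reach is approached as far as the arm can. A call with a gripper value outside its range is refused whole. The fingers move at their own pace and stop on an object; FORCE is the grip in N (left out, the last holds). Time passes only in rows, so rows that do not move let the fingers close. It gives the time, the measured TCP pose, the force and the opening at its end, in the units of the state.
- manip.get_obs(): the state, without advancing time (a new reading comes with each control period).
- cams.camera(name): name is "side" or "top" or "wrist"; returns a dict with "color" (400x640x3 uint8, blue, green, red), "depth" (400x640 float32, m along the optical axis (not along the pixel's ray), 0 where there is no reading), "camera_matrix" (3x3 intrinsics, pixels), "origin" and "attitude" of the camera in the world; the wrist camera has in their place "T_tool_cam" (4x4, takes a point from camera to tool coordinates, whose origin is the TCP and whose axes are the tool frame's). Camera axes: x right, y down, z forward; pixel columns grow to the right and rows downward; lengths in m; the calibration is good to about 2 mm. A picture is of the moment at which its call begins: read the wrist's pose just before it.
- hand_in(): hands the job in, once; it reports no verdict.
Trained networks look in the newest picture that a camera, given by its name, has taken for a name from the list of things; names that differ only in an ending like _2 or _b are one class to them, and where a whole thing is asked for, a point or a joint stands for the part that bears it (a point fixed in the world has none). Each returns a list of dicts, best first, with "conf" (0 to 1); they miss things now and then, are a little off and sometimes report something else, mostly with a low value. They report only what shows in the picture. A call takes as long as a camera call.
- cams.recognise(camera, thing): "box" ([left, top, width, height] in pixels, round what is visible of it).
- cams.outline_of(camera, thing): "region" (400x640 bool, what is visible of it) and "box" ([left, top, width, height] in pixels, round what is visible of it).
The state is a dict: "clock": time; "joint_pos": joint angles; "joint_velocities": joint speeds; "tau": joint torques, N m; "position": TCP position; "ee_rot": TCP orientation; "ft_force": force on the tool from outside, world axes, zero at the start; "torque": the same for the moment, N m; "grip_width": opening from 0.0 (shut) to 1.0 (fully open).
Only numpy, scipy, OpenCV 4.12 (cv2) and the standard library are available. Lean on these libraries where they do the work, as an engineer would, in place of code of your own. Each camera call takes 0.05 s, during which the arm holds its last target.

## Task

Change over the relay test table: turn it clockwise (seen from above) one position by its orange hub so that the tested plate (green relay) comes to the opening, lift that plate off and set it upright in the yellow tray. Then load every fresh plate (blue relay) at the opening, lowering it over the two locating pins until it lies flush, and turn the table on one position clockwise after each, so that at the end all the fresh plates stand seated side by side under the clear hood in the positions just past the opening, and the nest at the opening is empty. Leave the other things on the bench where they are.

Things in the scene. Friction and masses are not known exactly. Their poses are not given: they have to be found in the camera images.
- base: the test table's grey base, 340 x 340 x 18 mm; origin under the hub axis, own -x towards the opening. Four posts carry a clear roof, 118 to 123 mm above the bench, from own x = -120 to 170 mm and y = +-170 mm, with a slot 116 mm wide (y = +-58 mm) open from the front to x = 50 mm. Plates can be put on or taken off only in the slot, in front of the hub
- load (a point): the opening, marked by an orange arrow on the base, where plates are put on and taken off. Fixed point at the disc's upper face, centre of the nest that stands there in a detent; own -x points away from the hub, pins at own y = +-25 mm. Nest: white field with two upright round-topped pins, 8 mm thick, 16 mm high; a seated plate lies flush on the disc, both holes over the pins
- pos1 (a point): the first position past the opening, clockwise from above (on the robot's left), under the roof. Fixed point at the disc's upper face, centre of the nest that stands there in a detent; own -x points away from the hub, pins at own y = +-25 mm
- pos2 (a point): the second position past the opening, clockwise, under the roof. Fixed point at the disc's upper face, centre of the nest that stands there in a detent; own -x points away from the hub, pins at own y = +-25 mm
- pos3 (a point): the third position past the opening, opposite it, under the roof. Fixed point at the disc's upper face, centre of the nest that stands there in a detent; own -x points away from the hub, pins at own y = +-25 mm
- hub (a point): the orange hexagonal hub by which the disc is turned: 40 mm across flats, from 130 to 180 mm above the bench. The point is on the axis at 158 mm, the height to grip from above, across two flats. It turns with the disc; flats face its own x axis and every 60 degrees from it
- table6 (a joint): angle of the disc (296 mm across, upper face 50 mm above the bench, six nests 60 degrees apart, 105 mm from the axis), rad, growing clockwise from above, 0 at the start; limits -1.2 and 7.0. Detents at every pi/3: let go within 0.09 rad of one it pulls itself in, farther off it stays. Moving into or out of one takes about 0.35 N m
- tested_c (a point): the tested plate, seated at the start under the roof in the last position before the opening (robot's right): aluminium plate 56 (x) x 74 (y) x 6 mm with two 11 mm holes at y = +-25 mm; on its middle a green relay housing 36 (x) x 28 (y) mm, to be gripped from above, reaching 58 mm above the plate's underside; 250 g. Point: housing centre, 32 mm above the underside. A half turn fits as well
- tray: the yellow tray on the robot's left, fixed: 150 (own x) x 140 (own y) mm, walls 4 mm thick and 18 mm high, floor 4 mm thick; the origin is the centre of its underside
- fresh1_c (a point): fresh plate (two or three; an absent one reads None), at the start on the black mat on the robot's right: aluminium plate 56 (x) x 74 (y) x 6 mm with two 11 mm holes at y = +-25 mm; on its middle a blue relay housing 36 (x) x 28 (y) mm, to be gripped from above, reaching 58 mm above the plate's underside; 250 g. Point: housing centre, 32 mm above the underside. A half turn fits as well
- fresh2_c (a point): fresh plate (two or three; an absent one reads None), at the start on the black mat on the robot's right: aluminium plate 56 (x) x 74 (y) x 6 mm with two 11 mm holes at y = +-25 mm; on its middle a blue relay housing 36 (x) x 28 (y) mm, to be gripped from above, reaching 58 mm above the plate's underside; 250 g. Point: housing centre, 32 mm above the underside. A half turn fits as well
- fresh3_c (a point): fresh plate (two or three; an absent one reads None), at the start on the black mat on the robot's right: aluminium plate 56 (x) x 74 (y) x 6 mm with two 11 mm holes at y = +-25 mm; on its middle a blue relay housing 36 (x) x 28 (y) mm, to be gripped from above, reaching 58 mm above the plate's underside; 250 g. Point: housing centre, 32 mm above the underside. A half turn fits as well
- screwdriver: a red-handled screwdriver lying on the bench; not part of the job, to be left alone. Origin at the centre of its underside
- tape: a red roll of tape, 68 mm across, 18 mm high; not part of the job, to be left alone. Origin at the centre of its underside
- meter: a grey hand-held meter, 150 x 78 x 34 mm; not part of the job, to be left alone. Origin at the centre of its underside
- jar: a clear jar with a white cap, 60 mm across, 80 mm high; not part of the job, to be left alone. Origin at the centre of its underside
- terminal: a white terminal strip, 30 x 90 x 30 mm; not part of the job, to be left alone. Origin at the centre of its underside
- fusebox: a small carton, 60 x 50 x 30 mm; not part of the job, to be left alone. Origin at the centre of its underside
- wrench: a flat double-ended wrench, 165 mm long, lying on the bench; not part of the job, to be left alone. Origin at the centre of its underside

How it is judged:
By the outcome, as a careful person would: the job done as asked, in the order asked, and still so for the second after the job is handed in, with the robot touching nothing.
Of fresh1, fresh2, fresh3 only 2 to 3 are there at a start; the rules pass over those that are not, and their reading is None.
At some moment in a run one of fresh1, fresh2, fresh3 may be knocked a few centimetres aside while the robot is not near it.
Once in a run the grip may slacken for a moment while it holds something.
It also fails if it takes over 210 s, if anything falls off the work surface, if the arm or the gripper's body presses on something with over 40 N, if the wrist force passes 120 N, or if a joint passes its speed limit or range.

## Working session

There is one attempt and no reset: what is moved stays moved. The work goes in short steps, Python scripts to look and compute and a shell command to move; the robot and the scene stay as the last step left them, time stands still between calls to the robot, and variables do not carry over. Pictures are saved under pics/ and viewed, and the job is handed in when it is done.

```bash
ls; mkdir -p pics
cat > h.py <<'E'
import numpy as np,cv2
from scipy.spatial.transform import Rotation as R
from workcell import manip,cams
def T_cam(c,o=None):
    T=np.eye(4)
    if 'T_tool_cam' in c:
        W=np.eye(4);W[:3,:3]=R.from_quat(o['ee_rot']).as_matrix();W[:3,3]=o['position']
        return W@np.array(c['T_tool_cam'])
    a=np.array(c['attitude'])
    T[:3,:3]=a if a.shape==(3,3) else R.from_quat(a).as_matrix()
    T[:3,3]=c['origin'];return T
def shot(n,f=None):
    o=manip.get_obs();c=cams.camera(n);T=T_cam(c,o)
    if f: cv2.imwrite('pics/'+f+'.png',c['color'])
    return c,T,o
def cloud(c,T):
    K=np.array(c['camera_matrix']);d=c['depth'];v,u=np.mgrid[:400,:640]
    P=np.stack([(u-K[0,2])/K[0,0]*d,(v-K[1,2])/K[1,1]*d,d],-1)
    P=P@T[:3,:3].T+T[:3,3];P[d==0]=np.nan;return P
def rayz(c,T,u,v,z):
    K=np.array(c['camera_matrix']);r=T[:3,:3]@np.array([(u-K[0,2])/K[0,0],(v-K[1,2])/K[1,1],1])
    return T[:3,3]+r*(z-T[2,3])/r[2]
E
python3 - <<'E'
from h import *
o=manip.get_obs()
print({k:np.round(v,3) for k,v in o.items()})
for n in('side','top','wrist'):
    c,T,o=shot(n,n+'0');print(n,np.round(T,3).tolist(),np.array(c['camera_matrix']).tolist())
E
```

```text
pics
{'clock': np.float64(0.0), 'joint_pos': array([-1.202,  0.333, -0.065,  1.461,  0.022,  1.35 , -0.088]), 'joint_velocities': array([0.   , 0.   , 0.001, 0.001, 0.   , 0.001, 0.   ]), 'tau': array([-0.0000e+00, -6.2543e+01,  4.9000e-02, -3.9162e+01,  1.6000e-02,
        1.0000e-02,  0.0000e+00]), 'position': array([0.239, 0.577, 0.23 ]), 'ee_rot': array([ 0.137,  0.694, -0.138,  0.694]), 'ft_force': array([0.305, 0.528, 1.315]), 'torque': array([-0.029,  0.02 , -0.073]), 'grip_width': np.float64(0.997)}
side [[-0.976, -0.155, 0.15, 0.239], [-0.215, 0.637, -0.74, 1.313], [0.02, -0.755, -0.655, 1.297], [0.0, 0.0, 0.0, 1.0]] [[502.4521293482122, 0.0, 314.3220545055229], [0.0, 502.4521293482122, 197.21270418709196], [0.0, 0.0, 1.0]]
top [[-0.015, -0.983, 0.182, 0.169], [-1.0, 0.017, 0.007, -0.019], [-0.01, -0.182, -0.983, 1.855], [0.0, 0.0, 0.0, 1.0]] [[489.847059288805, 0.0, 318.84063911884357], [0.0, 489.847059288805, 195.9841850238335], [0.0, 0.0, 1.0]]
wrist [[0.381, 0.893, 0.239, 0.178], [0.924, -0.368, -0.1, 0.603], [-0.002, 0.259, -0.966, 0.374], [0.0, 0.0, 0.0, 1.0]] [[339.27312104255896, 0.0, 322.0554100830552], [0.0, 339.27312104255896, 200.31683211879638], [0.0, 0.0, 1.0]]
```

View pics/top0.png

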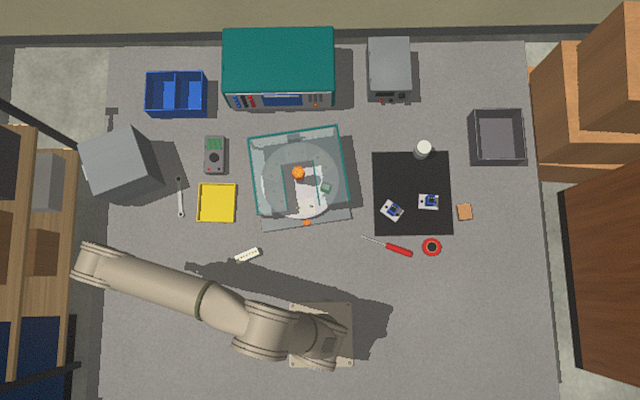

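View pics/side0.png

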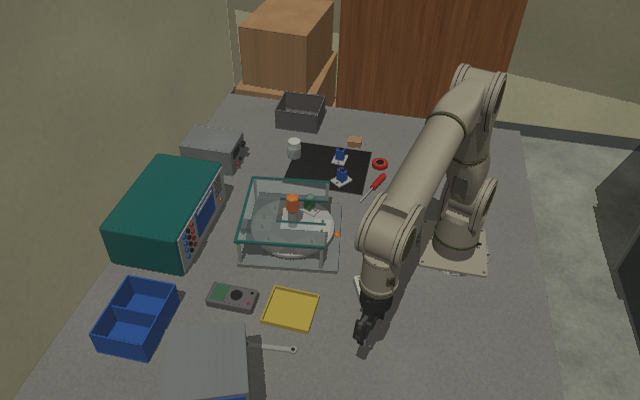

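Run:
```python
from h import *
c,T,o=shot('top')
P=cloud(c,T)
for n in('base','hub','load','tested_c','fresh1_c','tray','table6','tape','jar','meter','terminal'):
    for r in cams.outline_of('top',n)[:4]:
        m=r['region'];p=P[m];p=p[~np.isnan(p[:,0])]
        if len(p): print(n,round(r['conf'],2),r['box'],len(p),np.round(np.median(p,0),3),np.round(np.percentile(p,[2,98],axis=0),3).tolist())
```

```text
base 0.24 [245.6, 122.9, 106.7, 108.6] 9002 [0.563 0.069 0.12 ] [[0.403, -0.1, 0.01], [0.74, 0.237, 0.133]]
hub 0.97 [274.9, 159.3, 56.5, 60.0] 1818 [0.525 0.062 0.05 ] [[0.429, -0.015, 0.039], [0.632, 0.126, 0.181]]
load 0.96 [248.3, 124.4, 101.8, 106.9] 8954 [0.563 0.069 0.12 ] [[0.402, -0.099, 0.011], [0.738, 0.236, 0.133]]
tested_c 0.64 [244.5, 124.1, 107.1, 108.3] 8843 [0.563 0.068 0.12 ] [[0.404, -0.099, 0.013], [0.737, 0.234, 0.133]]
tested_c 0.46 [419.1, 238.0, 20.1, 16.0] 272 [ 0.312 -0.419  0.018] [[0.28, -0.449, 0.001], [0.342, -0.389, 0.027]]
tested_c 0.23 [418.0, 196.3, 19.5, 11.8] 285 [ 0.481 -0.411  0.01 ] [[0.458, -0.455, -0.003], [0.511, -0.383, 0.065]]
fresh1_c 0.74 [382.4, 246.0, 27.6, 8.3] 211 [ 0.302 -0.3    0.022] [[0.278, -0.341, -0.005], [0.325, -0.252, 0.032]]
fresh1_c 0.66 [418.5, 195.5, 19.0, 12.4] 250 [ 0.479 -0.414  0.01 ] [[0.458, -0.456, -0.002], [0.507, -0.387, 0.065]]
tray 0.93 [192.5, 183.6, 43.3, 37.5] 1438 [0.494 0.393 0.004] [[0.422, 0.322, -0.007], [0.567, 0.459, 0.021]]
table6 0.58 [280.8, 162.4, 45.8, 56.6] 1816 [0.523 0.062 0.05 ] [[0.429, -0.012, 0.039], [0.632, 0.126, 0.181]]
tape 0.66 [419.6, 239.3, 19.1, 14.2] 265 [ 0.312 -0.419  0.018] [[0.282, -0.45, 0.004], [0.342, -0.389, 0.027]]
jar 0.66 [415.3, 139.6, 16.9, 23.6] 251 [ 0.673 -0.393  0.075] [[0.653, -0.42, 0.01], [0.702, -0.371, 0.089]]
jar 0.45 [204.4, 135.1, 19.6, 37.3] 794 [0.675 0.396 0.033] [[0.606, 0.36, 0.015], [0.749, 0.435, 0.044]]
meter 0.56 [205.9, 134.8, 18.8, 36.2] 804 [0.679 0.396 0.033] [[0.606, 0.36, 0.013], [0.753, 0.435, 0.044]]
terminal 0.6 [237.2, 247.4, 21.1, 16.6] 206 [0.292 0.269 0.028] [[0.267, 0.228, 0.007], [0.314, 0.307, 0.038]]
terminal 0.16 [203.7, 133.4, 21.8, 38.5] 807 [0.678 0.395 0.033] [[0.607, 0.36, 0.012], [0.753, 0.435, 0.044]]
```

Run:
```python
from h import *
c,T,o=shot('top')
P=cloud(c,T)
im=c['color'][115:260,235:465];cv2.imwrite('pics/topz.png',cv2.resize(im,None,fx=3.4,fy=3.4,interpolation=cv2.INTER_CUBIC))
c2,T2,_=shot('side')
im=c2['color'][120:290,220:390];cv2.imwrite('pics/sidez.png',cv2.resize(im,None,fx=3.4,fy=3.4,interpolation=cv2.INTER_CUBIC))
for nm,cc,TT in(('top',c,T),('side',c2,T2)):
  PP=cloud(cc,TT);hsv=cv2.cvtColor(cc['color'],cv2.COLOR_BGR2HSV)
  for n,lo,hi in(('or',(8,150,120),(20,255,255)),('blue',(105,120,50),(125,255,255)),('green',(60,60,40),(85,255,200))):
    m=cv2.inRange(hsv,lo,hi)
    k,l,s,ce=cv2.connectedComponentsWithStats(m)
    for i in range(1,k):
        if s[i,4]>12:
            p=PP[l==i];p=p[~np.isnan(p[:,0])]
            if len(p):print(nm,n,s[i],np.round(ce[i],1),np.round(np.median(p,0),3),np.round(np.nanmax(p[:,2]),3),'top:',np.round(np.mean(p[p[:,2]>np.nanmax(p[:,2])-.008],0),3))
```

```text
top or [292 166  12  14 120] [297.7 172.3] [0.565 0.066 0.178] 0.188 top: [0.567 0.068 0.183]
top or [303 219   8   6  30] [306.  221.8] [0.41  0.045 0.02 ] 0.028 top: [0.409 0.047 0.024]
top blue [ 144   70   63   48 2576] [176.8  93.8] [0.932 0.546 0.015] 0.102 top: [0.889 0.542 0.096]
top blue [261  94  41  12 327] [282.3 100.5] [0.865 0.127 0.097] 0.165 top: [0.864 0.106 0.16 ]
top blue [233  96   8  11  39] [236.4 101. ] [0.86  0.299 0.112] 0.161 top: [0.86  0.299 0.157]
top blue [426 194  10  12  62] [429.5 200.3] [ 0.477 -0.417  0.054] 0.067 top: [ 0.483 -0.421  0.063]
top blue [392 203   8   6  16] [395.9 205.2] [ 0.464 -0.292  0.056] 0.065 top: [ 0.461 -0.289  0.06 ]
top blue [388 206   9  10  33] [391.2 211.3] [ 0.441 -0.272  0.052] 0.068 top: [ 0.445 -0.275  0.065]
top blue [  6 331   3   9  14] [  7.2 334.6] [-1.000e-03  1.272e+00 -1.940e-01] -0.18 top: [ 0.004  1.271 -0.183]
top blue [  2 341   7   4  14] [  5.6 342.9] [-0.036  1.273 -0.193] -0.166 top: [-0.036  1.272 -0.168]
top blue [  0 346   8  37 140] [  3.1 364.4] [-0.118  1.274 -0.189] -0.157 top: [-0.091  1.271 -
[... 1683 characters left out ...]
0.794 0.19 ]
side green [303 198  14  13 101] [308.8 204.1] [ 0.525 -0.011  0.082] 0.124 top: [0.525 0.005 0.121]
side green [100 230  25  17 119] [111.2 236.8] [1.09  0.351 0.143] 0.17 top: [1.085 0.351 0.166]
side green [284 243  11   4  18] [288.4 245.3] [0.54  0.236 0.121] 0.128 top: [0.537 0.237 0.123]
side green [106 244  11  11  33] [110.2 249.3] [1.111 0.351 0.082] 0.102 top: [1.104 0.351 0.1  ]
side green [270 244   9   2  13] [273.9 244.7] [0.583 0.243 0.121] 0.128 top: [0.581 0.245 0.124]
side green [297 244  13   4  20] [303.2 246.4] [0.492 0.23  0.12 ] 0.127 top: [0.49  0.23  0.124]
side green [210 284  19  17 211] [219.1 291.9] [0.72  0.4   0.034] 0.041 top: [0.72  0.4   0.036]
```

View pics/topz.png

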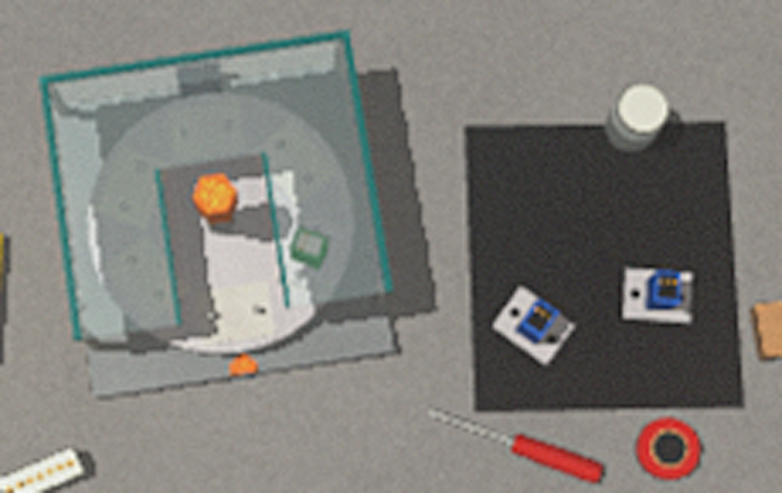

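View pics/sidez.png

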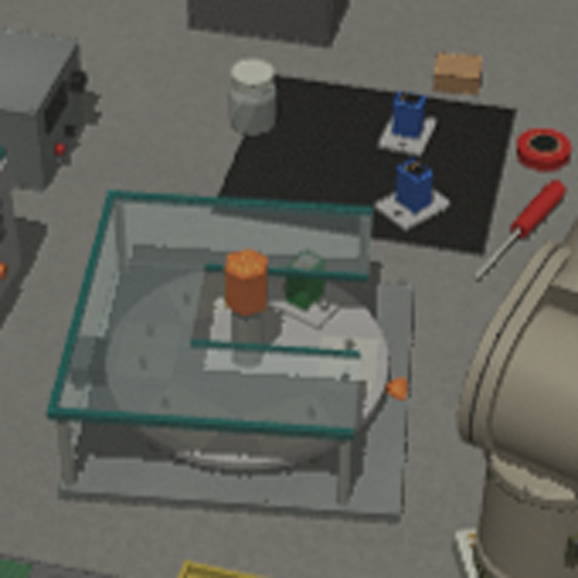

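```bash
cat >> h.py <<'E'
def tgt(psi):
    y=np.array([np.cos(psi),np.sin(psi),0]);x=np.array([0,0,-1.]);return np.stack([x,y,np.cross(x,y)],1)
def plan(pos,psi,tcp=True):
    """shift first in current tool frame, then turn"""
    o=manip.get_obs();M=R.from_quat(o['ee_rot']).as_matrix()
    d=M.T@(np.array(pos)-o['position'])*1000
    rv=(R.from_matrix(M.T@tgt(psi))).as_rotvec()
    print('shift mm',np.round(d,1),'turn',np.round(rv,4),'(deg %.1f)'%np.degrees(np.linalg.norm(rv)),'minrows',int(np.ceil(max(np.linalg.norm(d)/50,np.degrees(np.linalg.norm(rv))/8.59))))
def pose():
    o=manip.get_obs();M=R.from_quat(o['ee_rot']).as_matrix()
    print('t%.1f'%o['clock'],'pos',np.round(o['position'],4),'psi %.4f'%np.arctan2(M[1,1],M[0,1]),'x',np.round(M[:,0],3),'j',np.round(o['joint_pos'],2),'F',np.round(o['ft_force'],1),'w %.3f'%o['grip_width'])
E
python3 - <<'E'
from h import *
pose()
c=cams.camera('wrist');print(np.round(c['T_tool_cam'],4))
plan([0.50,0.07,0.36],np.radians(7.9)); plan([0.50,0.07,0.36],np.radians(7.9)-np.pi)
plan([0.50,0.07,0.36],1.96)
E
```

```text
t0.8 pos [0.2386 0.5777 0.2313] psi 1.1790 x [ 0.  0. -1.] j [-1.2   0.33 -0.06  1.46  0.02  1.35 -0.09] F [-0.5  0.2  0.2] w 1.000
[[ 4.000e-04 -2.592e-01  9.658e-01 -1.435e-01]
 [ 1.000e+00  6.000e-04 -2.000e-04  8.000e-04]
 [-6.000e-04  9.658e-01  2.592e-01 -6.540e-02]
 [ 0.000e+00  0.000e+00  0.000e+00  1.000e+00]]
shift mm [-128.7 -369.4  435.4] turn [ 1.0412e+00 -1.0000e-04 -1.0000e-04] (deg 59.7) minrows 12
shift mm [-128.7 -369.4  435.4] turn [-2.1004e+00  1.0000e-04 -1.0000e-04] (deg 120.3) minrows 15
shift mm [-128.7 -369.4  435.4] turn [-7.81e-01  0.00e+00 -1.00e-04] (deg 44.7) minrows 12
```

View pics/wrist0.png

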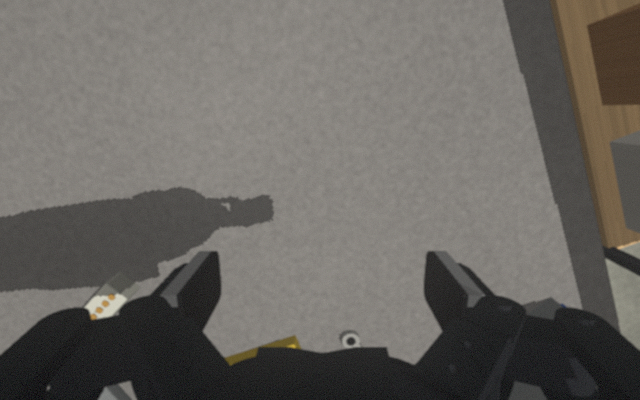

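```bash
python3 -c "
from h import *
plan([0.52,0.01,0.36],0.138)"
```

```text
shift mm [-128.7 -417.2  476.8] turn [ 1.041e+00 -1.000e-04 -1.000e-04] (deg 59.6) minrows 13
```

```bash
python3 -m handwheel '-30 -10 10 0 0 0 85;-30 -20 20 0 0 0 85;-20 -30 30 0 0 0 85;-20 -30 35 0 0 0 85;-10 -30 35 0 0 0 85;-5 -30 35 0 0 0 85;-5 -30 35 0 0 0 85;-5 -30 35 0 0 0 85' 
python3 -m handwheel '0 -30 35 0 0 0 85;0 -30 35 0 0 0 85;0 -30 35 0 0 0 85;0 -30 35 0 0 0 85;0 -30 35 0 0 0 85;-4 -30 35 0 0 0 85;0 -27 32 0 0 0 85' 
python3 -m handwheel '0 0 0 .14 0 0 85;0 0 0 .14 0 0 85;0 0 0 .14 0 0 85;0 0 0 .14 0 0 85;0 0 0 .14 0 0 85;0 0 0 .14 0 0 85;0 0 0 .14 0 0 85;0 0 0 .061 0 0 85' 
python3 -c "
from h import *
pose();shot('wrist','w1');plan([0.52,0.01,0.36],0.138);pose()"
```

```text
clock: 1.7
position: [0.3761, 0.2922, 0.3567]
ee_rot: [0.138, 0.693, -0.137, 0.694]
ft_force: [0.2, -1.4, 0.5]
grip_width: 0.995
clock: 2.4
position: [0.5208, 0.008, 0.361]
ee_rot: [0.138, 0.693, -0.138, 0.694]
ft_force: [0.7, 0.3, -0.8]
grip_width: 0.999
clock: 3.2
position: [0.5201, 0.0103, 0.3603]
ee_rot: [0.466, 0.532, -0.466, 0.532]
ft_force: [-0.8, -0.0, 0.1]
grip_width: 0.996
t3.2 pos [0.5201 0.0103 0.3603] psi 0.1327 x [ 0.  0. -1.] j [-0.61  0.05  0.53  1.54 -0.02  1.56  0.05] F [-0.8 -0.   0.1] w 0.996
shift mm [ 0.3 -0.2  0.3] turn [-0.0068 -0.0002 -0.0003] (deg 0.4) minrows 1
t3.2 pos [0.5201 0.0103 0.3603] psi 0.1312 x [ 0.  0. -1.] j [-0.61  0.05  0.53  1.54 -0.02  1.56  0.05] F [ 0.1  0.4 -0.6] w 0.996
```

View pics/w1.png

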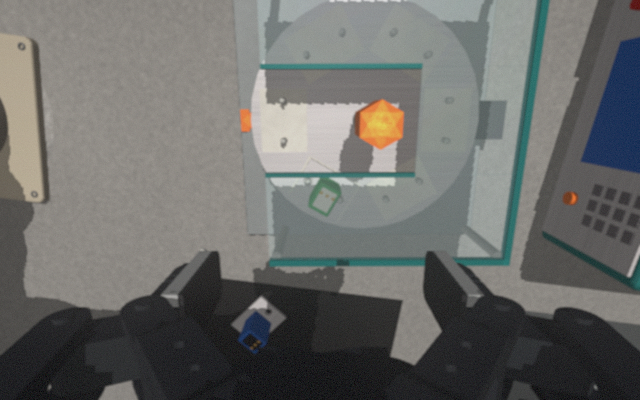

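Run:
```python
from h import *
c,T,o=shot('wrist');P=cloud(c,T)
hsv=cv2.cvtColor(c['color'],cv2.COLOR_BGR2HSV)
m=cv2.inRange(hsv,(5,150,120),(28,255,255))
k,l,s,ce=cv2.connectedComponentsWithStats(m)
for i in range(1,k):
    if s[i,4]>60: print(s[i],ce[i],np.round(np.nanmedian(P[l==i],0),4))
i=l[124,381]
p=P[l==i];print(np.nanpercentile(p[:,2],[5,50,95]))
# top face: ray to z=.18
ys,xs=np.where(l==i)
q=np.array([rayz(c,T,x,y,.18)[:2] for x,y in zip(xs,ys)])
top=p[:,2]>.172
print('meantop',q[top].mean(0),top.sum(),len(q))
h=q[top]
for a in np.radians(np.arange(-30,30,2)):
    w=[np.ptp(h@[np.cos(a+j*np.pi/3),np.sin(a+j*np.pi/3)]) for j in range(3)]
    print(int(np.degrees(a)),np.round(w,4),end=';')
print()
for n in ((262,66),(422,66),(270,175),(415,174),(420,66)): print('slot',n,rayz(c,T,*n,.123))
print('pins',rayz(c,T,283,101,.066),rayz(c,T,284,142,.066))
print('arrow',rayz(c,T,245,120,.018))
im=cv2.resize(c['color'][50:260,220:440],None,fx=3.4,fy=2.8*1,interpolation=cv2.INTER_CUBIC)
im=cv2.resize(c['color'][60:225,230:450],None,fx=3.6,fy=3.6,interpolation=cv2.INTER_CUBIC);cv2.imwrite('pics/w1z.png',im)
for n in('hub','tested_c','fresh1_c'):
    for r in cams.outline_of('wrist',n)[:3]: print(n,r['conf'],r['box'],np.round(np.nanmedian(P[r['region']],0),3))
```

```text
[ 358  100   45   48 1648] [379.9059466  123.34769417] [0.5669 0.0705 0.1809]
[241 110   9  22 179] [245.01675978 120.11173184] [0.4083 0.0476 0.0209]
[569 191   9  13  72] [573.15277778 197.34722222] [0.8609 0.0072 0.0637]
[0.17905529 0.18090734 0.18213076]
meantop [0.56750441 0.07007427] 1597 1648
-29 [0.0446 0.0445 0.0427];-28 [0.0448 0.0446 0.0428];-26 [0.045  0.0447 0.0428];-24 [0.0451 0.0448 0.0428];-22 [0.0452 0.0448 0.0428];-20 [0.0452 0.0447 0.0429];-18 [0.0452 0.0446 0.0429];-16 [0.0451 0.0444 0.0429];-14 [0.045  0.0442 0.0428];-12 [0.0448 0.0439 0.0427];-10 [0.0445 0.0436 0.0426];-8 [0.0442 0.0432 0.0423];-6 [0.0439 0.0428 0.0421];-4 [0.0435 0.0424 0.0417];-2 [0.043  0.042  0.0414];0 [0.0425 0.0415 0.0409];2 [0.0419 0.041  0.0405];4 [0.0413 0.0405 0.04  ];6 [0.0407 0.0399 0.0399];8 [0.0403 0.0394 0.04  ];10 [0.0402 0.0395 0.0406];12 [0.0407 0.0398 0.0412];14 [0.0413 0.0403 0.0417];16 [0.0419 0.0408 0.0421];18 [0.0424 0.0412 0.0425];20 [0.0429 0.0416 0.0429];22 [0.0433 0.0419 0.0431];24 [0.0437 0.0422 0.0435];26 [0.044  0.0424 0.0439];28 [0.0443 0.0426 0.0443];
slot (262, 66) [0.44371568 0.1111335  0.123     ]
slot (422, 66) [0.61036232 0.13323574 0.123     ]
slot (270, 175) [ 0.46273844 -0.00357458  0.123     ]
slot (415, 174) [0.6262844  0.01924017 0.123     ]
slot (420, 66) [0.60827848 0.13295936 0.123     ]
pins [0.46280697 0.07938082 0.066     ] [0.46919175 0.02952535 0.066     ]
arrow [0.40753464 0.04752135 0.018     ]
hub 0.78 [251.4, 67.6, 170.7, 105.4] [0.534 0.067 0.051]
tested_c 0.56 [302.1, 158.9, 25.0, 14.1] [0.512 0.001 0.057]
tested_c 0.21 [230.8, 294.9, 54.2, 59.2] [ 0.455 -0.268  0.016]
```

View pics/w1z.png

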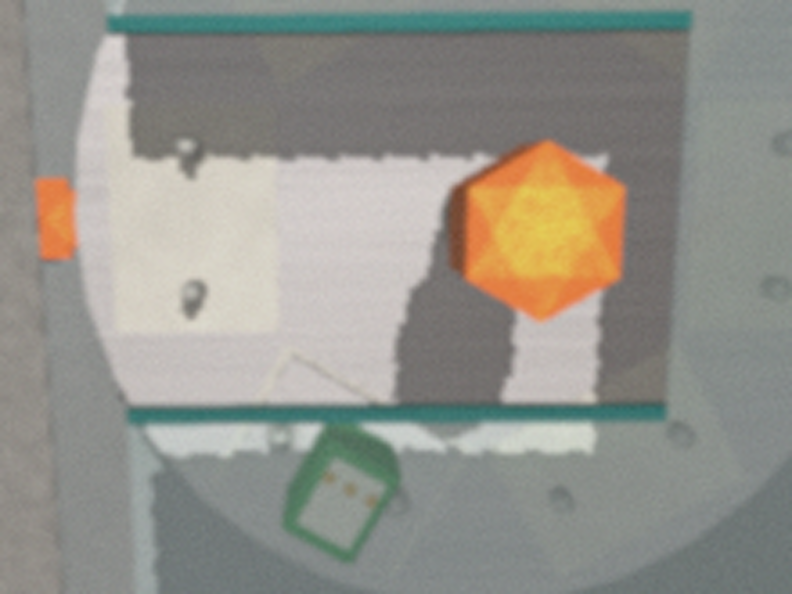

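```bash
python3 -c "
from h import *
plan([0.5675,0.07,0.139],0.138)"
```

```text
shift mm [221.3  55.2 -52.4] turn [ 0.002  -0.0002 -0.0002] (deg 0.1) minrows 5
```

```bash
python3 -m handwheel '0 28 -26 0 0 0 60;0 27 -26 0 0 0 60;35 0 0 0 0 0 60;40 0 0 0 0 0 60;35 0 0 0 0 0 60;30 0 0 0 0 0 60;0 0 0 0 0 0 60;0 0 0 0 0 0 60' 60
python3 - <<'E'
from h import *
pose();shot('wrist','w2')
plan([0.5675,0.07,0.139],0.138)
E
```

```text
clock: 4.25
position: [0.5677, 0.0694, 0.221]
ee_rot: [0.464, 0.533, -0.464, 0.533]
ft_force: [0.2, 0.4, 1.1]
grip_width: 0.699
t4.2 pos [0.5677 0.0694 0.221 ] psi 0.1387 x [ 0. -0. -1.] j [-0.63  0.23  0.5   1.65 -0.11  1.3   0.03] F [0.2 0.4 1.1] w 0.699
shift mm [83.  -0.8 -0.7] turn [ 0.0004 -0.0003 -0.002 ] (deg 0.1) minrows 2
```

View pics/w2.png

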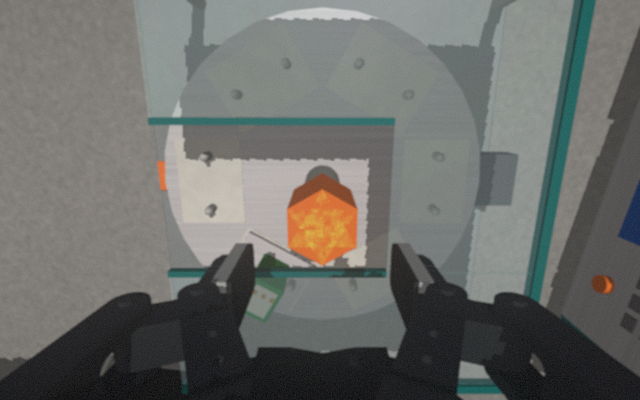

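```bash
python3 - <<'E'
from h import *
c,T,o=shot('wrist')
print('pins',rayz(c,T,207.5,155,.066),rayz(c,T,211,207,.066))
for q in ((150,121),(393,121),(170,272),(385,272)):print(rayz(c,T,*q,.123))
im=cv2.resize(c['color'][130:290,130:350],None,fx=3.6,fy=3.6,interpolation=cv2.INTER_CUBIC);cv2.imwrite('pics/w2z.png',im)
E
python3 -m handwheel '40 0 0 0 0 0 60;40 -1 -1 0 0 0 60;2 0 0 0 0 0 60;0 0 0 0 0 0 60;0 0 0 0 0 0 30;0 0 0 0 0 0 30;0 0 0 0 0 0 30;0 0 0 0 0 0 30' 70
python3 -c "
from h import *
pose()"
```

```text
pins [0.46525655 0.08239934 0.066     ] [0.47092052 0.03502164 0.066     ]
[0.44232756 0.11052668 0.123     ]
[0.60976645 0.13394093 0.123     ]
[ 0.45883039 -0.00352082  0.123     ]
[0.62573261 0.01961623 0.123     ]
clock: 5.15
position: [0.5676, 0.0704, 0.1411]
ee_rot: [0.465, 0.533, -0.463, 0.534]
ft_force: [-3.2, -0.1, 7.9]
grip_width: 0.46
t5.2 pos [0.5676 0.0704 0.1411] psi 0.1379 x [ 0.003  0.001 -1.   ] j [-0.61  0.3   0.49  1.74 -0.15  1.13  0.06] F [-3.2 -0.1  7.9] w 0.460
```

View pics/w2z.png

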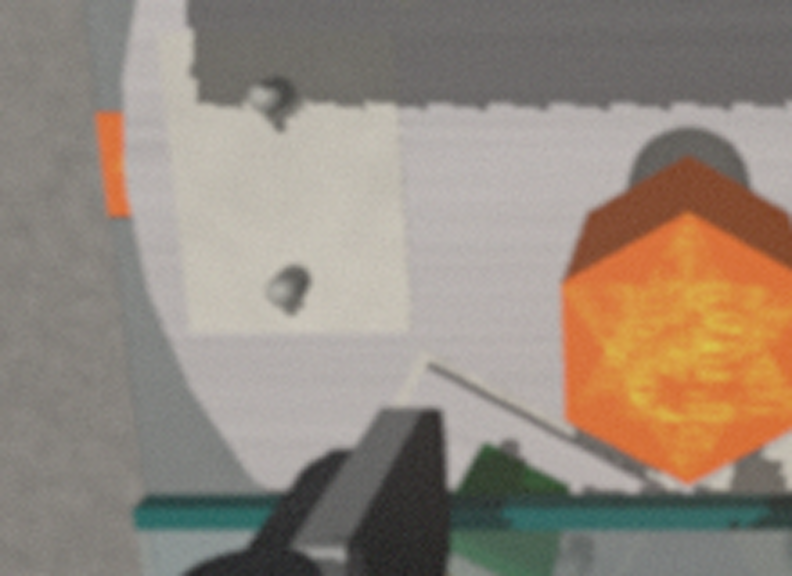

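```bash
python3 -m handwheel '0 0 0 .05 0 0 30;0 0 0 .13 0 0 30;0 0 0 .14 0 0 30;0 0 0 .14 0 0 30;0 0 0 .14 0 0 30;0 0 0 .14 0 0 30;0 0 0 .14 0 0 30;0 0 0 .12 0 0 30' 100
python3 -m handwheel '0 0 0 .047 0 0 30;0 0 0 0 0 0 30;0 0 0 0 0 0 30' 
python3 -c "
from h import *
pose();shot('wrist','w3')"
```

```text
clock: 5.95
position: [0.5688, 0.0699, 0.1412]
ee_rot: [0.666, 0.243, -0.662, 0.244]
ft_force: [5.1, -3.6, 2.9]
grip_width: 0.456
clock: 6.25
position: [0.5689, 0.0698, 0.1412]
ee_rot: [0.671, 0.229, -0.667, 0.23]
ft_force: [5.2, -2.6, 4.1]
grip_width: 0.458
t6.2 pos [0.5689 0.0698 0.1412] psi -0.9095 x [ 0.006  0.001 -1.   ] j [-0.75  0.32  0.66  1.75 -0.21  1.14 -0.94] F [ 5.2 -2.6  4.1] w 0.458
```

View pics/w3.png

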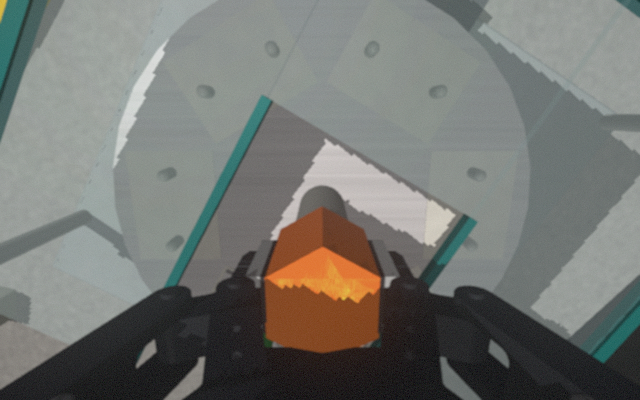

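```bash
python3 -m handwheel '0 0 0 0 0 0 60;0 0 0 0 0 0 60;0 0 0 0 0 0 60;-40 0 0 0 0 0 60;-50 0 0 0 0 0 60;-50 0 0 0 0 0 60;-50 0 0 0 0 0 60;-30 0 0 0 0 0 60' 
python3 -m handwheel '0 0 0 -.14 0 0 60;0 0 0 -.14 0 0 60;0 0 0 -.14 0 0 60;0 0 0 -.14 0 0 60;0 0 0 -.14 0 0 60;0 0 0 -.14 0 0 60;0 0 0 -.14 0 0 60;0 0 0 -.067 0 0 60' 
python3 -c "
from h import *
pose();plan([0.4635,0.0100,0.36],0.138)"
```

```text
clock: 7.1
position: [0.5668, 0.0701, 0.3626]
ee_rot: [0.67, 0.23, -0.667, 0.23]
ft_force: [0.3, -0.1, -0.1]
grip_width: 0.704
clock: 7.9
position: [0.5662, 0.0703, 0.3584]
ee_rot: [0.463, 0.535, -0.463, 0.534]
ft_force: [0.3, 0.3, 0.6]
grip_width: 0.706
t7.9 pos [0.5662 0.0703 0.3584] psi 0.1435 x [ 0.  0. -1.] j [-0.7   0.18  0.59  1.42 -0.1   1.57  0.03] F [0.3 0.3 0.6] w 0.706
shift mm [  -1.6 -110.3   44.9] turn [ 0.0055 -0.0003 -0.    ] (deg 0.3) minrows 3
```

```bash
python3 -m handwheel '0 -37 15 .005 0 0 60;0 -37 15 0 0 0 60;0 -36 15 0 0 0 60;0 0 0 0 0 0 60'
cat >> h.py <<'E'
def blob(c,T,lo,hi,near,zt,rad=.06,minA=40):
    P=cloud(c,T);m=cv2.inRange(cv2.cvtColor(c['color'],cv2.COLOR_BGR2HSV),lo,hi)
    m=cv2.morphologyEx(m,cv2.MORPH_CLOSE,np.ones((5,5),np.uint8))
    k,l,s,ce=cv2.connectedComponentsWithStats(m)
    for i in range(1,k):
        if s[i,4]<minA: continue
        q=np.array([rayz(c,T,x,y,zt)[:2] for y,x in zip(*np.where(l==i))])
        if np.linalg.norm(q.mean(0)-near)<rad:
            print('blob',s[i],np.round(np.nanmedian(P[l==i],0),4),'atz',q.mean(0),cv2.minAreaRect(q.astype(np.float32)*1000))
E
python3 - <<'E'
from h import *
pose();c,T,o=shot('wrist','w4')
P=cloud(c,T)
blob(c,T,(50,60,30),(90,255,255),np.array([.4635,.0556]),.108)
im=cv2.resize(c['color'][60:260,220:480],None,fx=3,fy=3,interpolation=cv2.INTER_CUBIC);cv2.imwrite('pics/w4z.png',im)
E
```

```text
clock: 8.3
position: [0.4609, 0.0078, 0.3594]
ee_rot: [0.468, 0.532, -0.465, 0.531]
ft_force: [1.0, -0.1, 0.1]
grip_width: 0.701
t8.3 pos [0.4609 0.0078 0.3594] psi 0.1296 x [ 0.002  0.003 -1.   ] j [-0.74 -0.12  0.57  1.67  0.06  1.57 -0.04] F [ 1.  -0.1  0.1] w 0.701
blob [314 115  31  25 292] [0.463  0.056  0.1087] atz [0.4635085  0.05585961] ((463.68231201171875, 55.63028335571289), (34.402191162109375, 26.76494026184082), 7.455589294433594)
```

View pics/w4z.png

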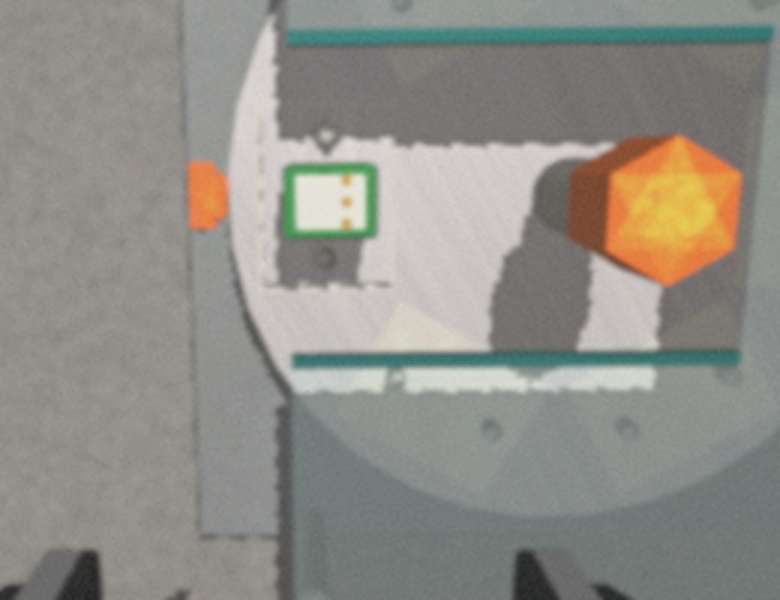

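```bash
python3 -c "
from h import *
plan([0.4635,0.0557,0.066],0.137)"
```

```text
shift mm [293.4   6.6 -44.8] turn [-0.0055 -0.0027 -0.0023] (deg 0.4) minrows 6
```

```bash
python3 -m handwheel '0 3 -22 0 0 0 60;20 3 -22 0 0 0 60;45 0 0 0 0 0 60;45 0 0 0 0 0 60;40 0 0 0 0 0 60;30 0 0 0 0 0 60;0 0 0 0 0 0 60;0 0 0 0 0 0 60'
python3 - <<'E'
from h import *
pose();c,T,o=shot('wrist','w5')
plan([0.4635,0.0557,0.066],0.137)
blob(c,T,(50,60,30),(90,255,255),np.array([.4635,.0556]),.108)
E
```

```text
clock: 9.15
position: [0.464, 0.0555, 0.1789]
ee_rot: [0.465, 0.532, -0.466, 0.532]
ft_force: [-0.4, 0.3, 0.5]
grip_width: 0.7
t9.2 pos [0.464  0.0555 0.1789] psi 0.1332 x [-0.    -0.001 -1.   ] j [-0.76  0.    0.55  1.96  0.    1.18 -0.08] F [-0.4  0.3  0.5] w 0.700
shift mm [113.8  -1.3  -0.2] turn [-0.0038 -0.0001 -0.0016] (deg 0.2) minrows 3
blob [ 295  178   54   54 1469] [0.4625 0.0677 0.1079] atz [0.46256822 0.06444434] ((463.2340087890625, 60.69789123535156), (34.851051330566406, 36.16276168823242), 7.657386302947998)
```

View pics/w5.png

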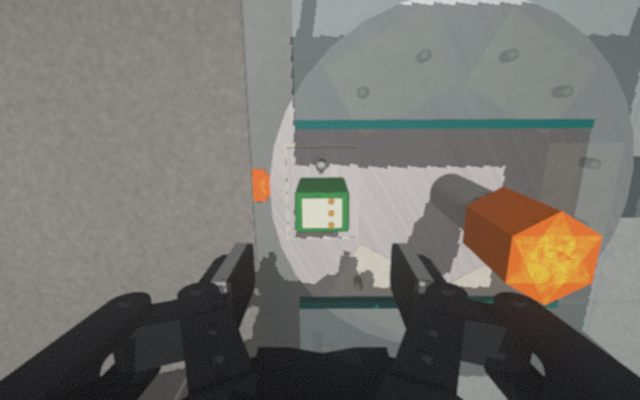

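Run:
```python
from h import *
c,T,o=shot('wrist')
K=np.array(c['camera_matrix']);d=c['depth'];v,u=np.mgrid[:400,:640]
P=np.stack([(u-K[0,2])/K[0,0]*d,(v-K[1,2])/K[1,1]*d,d],-1)@np.array(c['T_tool_cam'])[:3,:3].T+np.array(c['T_tool_cam'])[:3,3]
m=(d>0)&(d<.16)&(v>240)
q=P[m]
for a in range(-140,20,15):
    s=q[(q[:,0]>a/1000)&(q[:,0]<(a+15)/1000)]
    if len(s):print(a,len(s),np.round(np.percentile(s[:,1],[1,99]),3),np.round(np.percentile(s[:,2],[1,99]),3))
```

```text
-110 2190 [-0.022  0.022] [-0.021 -0.019]
-95 17271 [-0.064  0.064] [-0.02  -0.005]
-80 13039 [-0.063  0.064] [-0.018  0.009]
-65 12711 [-0.061  0.062] [-0.014  0.01 ]
-50 2133 [-0.049  0.049] [-0.014  0.008]
-35 2101 [-0.043  0.044] [-0.012  0.01 ]
-20 1167 [-0.042  0.043] [-0.012  0.01 ]
-5 4718 [0.084 0.124] [-0.009  0.019]
```

```bash
python3 -m handwheel '40 -1 0 0 0 0 60;40 0 0 0 0 0 60;30 0 0 0 0 0 60;2 0 0 0 0 0 60;0 0 0 0 0 0 60;0 0 0 0 0 0 60;0 0 0 0 0 0 60' 60
python3 - <<'E'
from h import *
pose();shot('wrist','w6');plan([0.4635,0.0557,0.066],0.137)
E
```

```text
clock: 9.95
position: [0.4639, 0.0557, 0.068]
ee_rot: [0.467, 0.532, -0.465, 0.533]
ft_force: [0.4, -0.6, -0.6]
grip_width: 0.703
t9.9 pos [0.4639 0.0557 0.068 ] psi 0.1331 x [ 0.003  0.002 -1.   ] j [-0.73  0.16  0.55  2.08 -0.11  0.93  0.01] F [ 0.4 -0.6 -0.6] w 0.703
shift mm [ 1.7 -0.1 -0.1] turn [-0.0039 -0.001  -0.0026] (deg 0.3) minrows 1
```

View pics/w6.png

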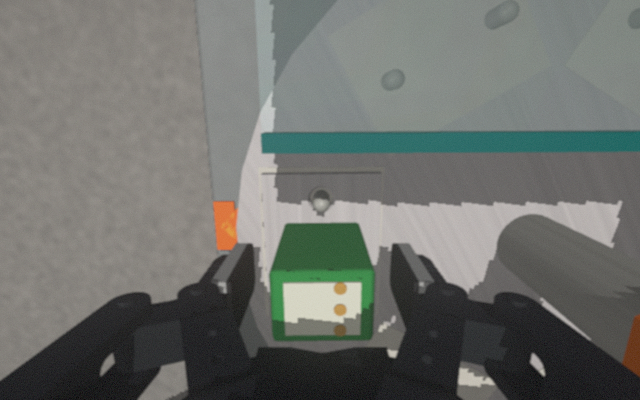

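Centred on the green housing (272–374 between pads at 252–392). Grip, and lift straight up.

```bash
python3 -m handwheel '0 0 0 0 0 0 20;0 0 0 0 0 0 20;0 0 0 0 0 0 20;0 0 0 0 0 0 20;0 0 0 0 0 0 20' 80
python3 -c "
from h import *
pose()"
python3 -m handwheel '-10 0 0 0 0 0 20;-10 0 0 0 0 0 20;-15 0 0 0 0 0 20;-30 0 0 0 0 0 20;-40 0 0 0 0 0 20;-40 0 0 0 0 0 20;-30 0 0 0 0 0 20;0 0 0 0 0 0 20'
python3 - <<'E'
from h import *
pose();shot('wrist','w7')
c,T,o=shot('top','top7');P=cloud(c,T)
for r in cams.outline_of('top','tray')[:1]:
    m=r['region'];print(r['conf'],r['box'])
    ys,xs=np.where(m)
    q=np.array([rayz(c,T,x,y,.010)[:2] for x,y in zip(xs,ys)])
    print(cv2.minAreaRect(q.astype(np.float32)*1000))
c,T,o=shot('side')
for r in cams.outline_of('side','tray')[:1]:
    p=cloud(c,T)[r['region']];p=p[~np.isnan(p[:,0])];p=p[(p[:,2]>-.005)&(p[:,2]<.03)];print(cv2.minAreaRect(p[:,:2].astype(np.float32)*1000))
E
```

```text
clock: 10.5
position: [0.4631, 0.0554, 0.067]
ee_rot: [0.466, 0.532, -0.465, 0.532]
ft_force: [-2.1, -0.2, 8.0]
grip_width: 0.415
t10.5 pos [0.4631 0.0554 0.067 ] psi 0.1330 x [ 0.001  0.001 -1.   ] j [-0.73  0.16  0.55  2.08 -0.11  0.93  0.01] F [-2.1 -0.2  8. ] w 0.415
clock: 11.3
position: [0.4642, 0.0553, 0.2458]
ee_rot: [0.468, 0.531, -0.464, 0.533]
ft_force: [1.3, 0.1, -2.4]
grip_width: 0.409
t11.3 pos [0.4642 0.0553 0.2458] psi 0.1325 x [ 0.006  0.003 -1.   ] j [-0.78 -0.07  0.54  1.87  0.03  1.32 -0.11] F [ 1.3  0.1 -2.4] w 0.409
0.64 [194.5, 182.3, 41.1, 42.0]
((494.227783203125, 389.8902282714844), (148.91978454589844, 152.0267791748047), 86.99784088134766)
((494.06414794921875, 386.4422607421875), (163.49342346191406, 157.02964782714844), 87.22926330566406)
```

View pics/w7.png

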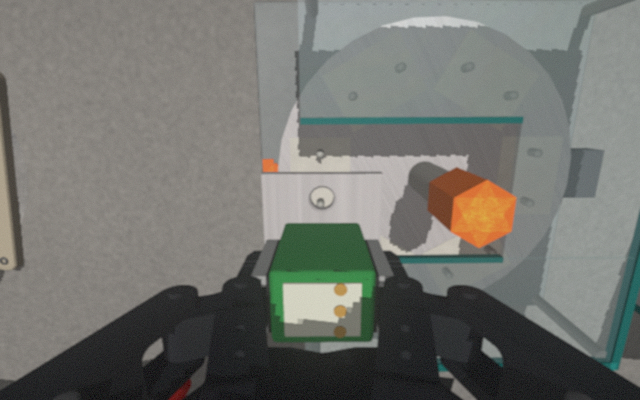

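View pics/top7.png

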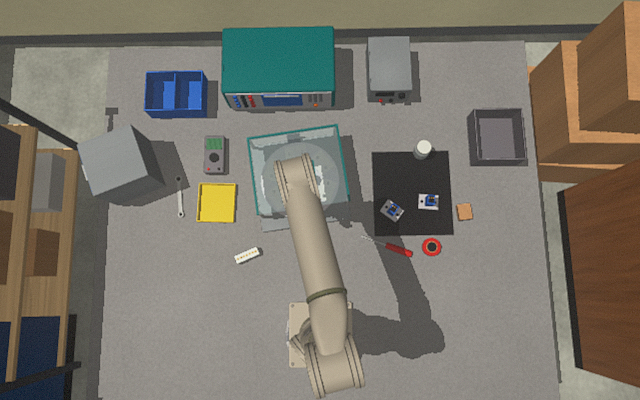

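```bash
python3 -c "
from h import *
plan([0.494,0.39,0.245],0.137)"
```

```text
shift mm [  -5.2   76.3 -327.8] turn [-0.0041  0.0005  0.002 ] (deg 0.3) minrows 7
```

```bash
python3 -m handwheel '0 5 -20 0 0 0 20;0 10 -40 0 0 0 20;0 11 -45 0 0 0 20;0 11 -45 0 0 0 20;0 11 -45 0 0 0 20;0 11 -45 0 0 0 20;0 11 -45 0 0 0 20;0 6 -43 0 0 0 20'
python3 -m handwheel '30 0 0 0 0 0 20;40 0 0 0 0 0 20;40 0 0 0 0 0 20;40 0 0 0 0 0 20;30 0 0 0 0 0 20;0 0 0 0 0 0 20;0 0 0 0 0 0 20;0 0 0 0 0 0 20'
python3 -c "
from h import *
pose();shot('wrist','w8')
plan([0.494,0.39,0.021],0.137)"
```

```text
clock: 12.35
position: [0.4941, 0.3919, 0.2394]
ee_rot: [0.465, 0.532, -0.467, 0.532]
ft_force: [0.5, 0.1, -1.2]
grip_width: 0.411
clock: 13.15
position: [0.4954, 0.391, 0.0631]
ee_rot: [0.467, 0.532, -0.465, 0.532]
ft_force: [0.2, 0.1, -2.4]
grip_width: 0.411
t13.2 pos [0.4954 0.391  0.0631] psi 0.1329 x [ 0.002  0.002 -1.   ] j [-0.99  0.49  0.32  1.64 -0.17  1.03 -0.48] F [ 0.2  0.1 -2.4] w 0.411
shift mm [42.3 -1.6  1. ] turn [-0.0041 -0.0018 -0.0025] (deg 0.3) minrows 1
```

View pics/w8.png

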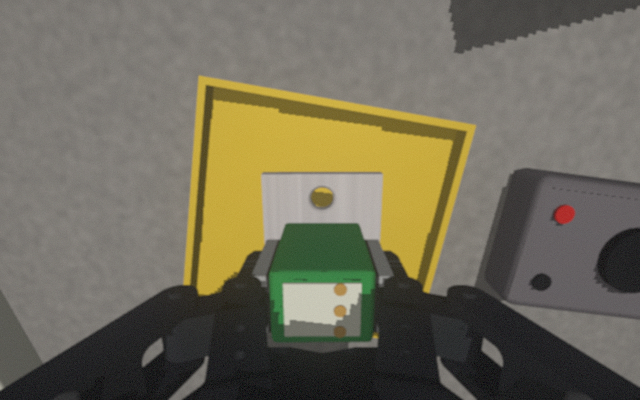

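```bash
python3 -m handwheel '20 0 0 0 0 0 20;14 0 0 0 0 0 20;5 0 0 0 0 0 20;2 0 0 0 0 0 20;0 0 0 0 0 0 20;0 0 0 0 0 0 20'
python3 -c "
from h import *
pose()"
```

```text
clock: 13.8
position: [0.4946, 0.3906, 0.0212]
ee_rot: [0.466, 0.532, -0.465, 0.532]
ft_force: [-3.0, -2.3, 4.8]
grip_width: 0.414
t13.8 pos [0.4946 0.3906 0.0212] psi 0.1330 x [ 0.     0.001 -1.   ] j [-0.98  0.55  0.31  1.67 -0.19  0.96 -0.47] F [-3.  -2.3  4.8] w 0.414
```

Contact at the expected height (TCP 21 mm). Release and lift.

```bash
python3 -m handwheel '0 0 0 0 0 0 50;0 0 0 0 0 0 55;0 0 0 0 0 0 60;-20 0 0 0 0 0 60;-40 0 0 0 0 0 60;-50 0 0 0 0 0 60;-50 0 0 0 0 0 60;-50 0 0 0 0 0 60'
python3 -m handwheel '-30 0 0 0 0 0 60;0 0 0 0 0 0 60'
python3 - <<'E'
from h import *
pose();shot('wrist','w9')
c,T,o=shot('top');
for n,p in((1,(.48,-.415)),(2,(.447,-.27))): blob(c,T,(105,100,40),(125,255,255),np.array(p),.055,minA=20)
plan([0.46,-0.40,0.30],0.137)
E
```

```text
clock: 14.6
position: [0.4942, 0.3901, 0.2324]
ee_rot: [0.466, 0.532, -0.466, 0.532]
ft_force: [0.0, 1.0, -0.5]
grip_width: 0.701
clock: 14.8
position: [0.4961, 0.3914, 0.2658]
ee_rot: [0.469, 0.532, -0.463, 0.532]
ft_force: [0.3, -0.6, -0.9]
grip_width: 0.699
t14.8 pos [0.4961 0.3914 0.2658] psi 0.1328 x [ 0.006  0.006 -1.   ] j [-1.02  0.33  0.36  1.42 -0.12  1.41 -0.52] F [ 0.3 -0.6 -0.9] w 0.699
blob [425 194  11  12  77] [ 0.4772 -0.4184  0.0537] atz [ 0.47963249 -0.41735673] ((481.9269104003906, -418.2211608886719), (37.398712158203125, 41.601654052734375), 89.03739166259766)
blob [388 203  12  13  85] [ 0.4499 -0.2793  0.0576] atz [ 0.44951628 -0.27945842] ((449.45477294921875, -279.1456604003906), (26.5473575592041, 43.080955505371094), 54.628841400146484)
shift mm [ -40.3 -139.   778.9] turn [-0.0039 -0.0008 -0.0008] (deg 0.2) minrows 16
```

View pics/w9.png

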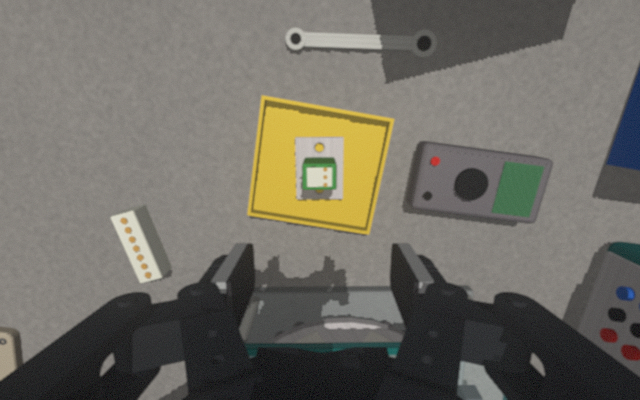

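```bash
python3 -m handwheel '-20 -2 20 0 0 0 60;-20 -7 42 0 0 0 60;-5 -8 45 0 0 0 60;-5 -8 48 0 0 0 60;0 -8 48 0 0 0 60;0 -8 48 0 0 0 60;0 -8 48 0 0 0 60;0 -8 48 0 0 0 60'
python3 -m handwheel '0 -8 48 0 0 0 60;0 -8 48 0 0 0 60;0 -8 48 0 0 0 60;0 -8 48 0 0 0 60;0 -8 48 0 0 0 60;0 -8 48 0 0 0 60;0 -8 48 0 0 0 60;0 -8 48 0 0 0 60'
python3 -m handwheel '0 -15 30 0 0 0 60;0 0 0 0 0 0 60;0 0 0 0 0 0 60'
python3 - <<'E'
from h import *
pose();c,T,o=shot('wrist','w10')
plan([0.46,-0.40,0.32],0.137)
for p in((.48,-.415),(.447,-.27)): blob(c,T,(105,100,40),(125,255,255),np.array(p),.1)
for r in cams.outline_of('wrist','fresh1_c')[:4]: print(r['conf'],r['box'])
E
```

```text
clock: 15.7
position: [0.4828, 0.0369, 0.3086]
ee_rot: [0.465, 0.533, -0.466, 0.532]
ft_force: [0.9, -0.1, 0.5]
grip_width: 0.702
clock: 16.5
position: [0.471, -0.3515, 0.3086]
ee_rot: [0.465, 0.533, -0.466, 0.532]
ft_force: [0.6, 0.6, 1.4]
grip_width: 0.699
clock: 16.8
position: [0.4595, -0.3825, 0.3085]
ee_rot: [0.466, 0.532, -0.467, 0.531]
ft_force: [1.6, 0.1, -0.6]
grip_width: 0.702
t16.8 pos [ 0.4595 -0.3825  0.3085] psi 0.1305 x [-0.003  0.001 -1.   ] j [-0.13  0.34  0.98  1.45 -0.28  1.5   0.97] F [ 1.6  0.1 -0.6] w 0.702
shift mm [-11.2  -2.9  18.4] turn [-0.0041 -0.0013  0.0016] (deg 0.3) minrows 1
blob [322 180  32  33 532] [ 0.4811 -0.409   0.0583] atz [ 0.47818112 -0.40243075] ((479.18878173828125, -404.7207336425781), (31.753461837768555, 31.61835479736328), 84.7884750366211)
blob [310  54  36  41 445] [ 0.451  -0.2813  0.0588] atz [ 0.4512626  -0.28393867] ((451.7299499511719, -282.865966796875), (25.422779083251953, 31.031982421875), 53.965274810791016)
0.72 [312.6, 165.4, 57.0, 56.1]
```

View pics/w10.png

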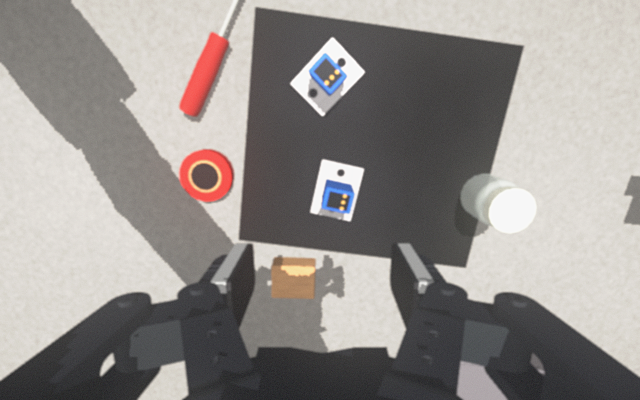

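```bash
cat >> h.py <<'E'
def plates(c,T,zp=.006,roi=(.30,.62,-.55,-.18),zmin=-.02,zmax=.03,lo=(0,0,140),hi=(180,60,255)):
    P=cloud(c,T);hsv=cv2.cvtColor(c['color'],cv2.COLOR_BGR2HSV)
    m=cv2.inRange(hsv,lo,hi)>0
    with np.errstate(invalid='ignore'):
        m&=(P[...,0]>roi[0])&(P[...,0]<roi[1])&(P[...,1]>roi[2])&(P[...,1]<roi[3])&(P[...,2]<zmax)
    k,l,s,ce=cv2.connectedComponentsWithStats(m.astype(np.uint8))
    for i in range(1,k):
        if s[i,4]<250: continue
        q=np.array([rayz(c,T,x,y,zp)[:2] for y,x in zip(*np.where(l==i))])
        r=cv2.minAreaRect(q.astype(np.float32)*1000)
        (w,h),a=r[1],r[2]
        xa=a if w<h else a+90   # direction of short side = plate x
        xa=(xa+90)%180-90
        print('plate',s[i],'c',np.round(r[0],1),'size',np.round(r[1],1),'xaxis deg %.1f rad %.3f'%(xa,np.radians(xa)))
E
python3 - <<'E'
from h import *
c,T,o=shot('wrist')
plates(c,T)
im=cv2.resize(c['color'][30:230,230:430],None,fx=3,fy=3,interpolation=cv2.INTER_CUBIC);cv2.imwrite('pics/w10z.png',im)
E
```

```text
plate [  198     0   278   255 12479] c [ 397.  -285.8] size [441.  244.2] xaxis deg -39.6 rad -0.691
plate [ 288   39   76   79 2032] c [ 451.5 -277.8] size [76.6 58.9] xaxis deg -36.9 rad -0.644
plate [ 308  160   55   63 1488] c [ 483.4 -419.4] size [77.4 59.2] xaxis deg -5.2 rad -0.091
plate [ 252  242  139   44 2607] c [ 481.3 -527.3] size [204.9  41.4] xaxis deg -89.9 rad -1.570
```

View pics/w10z.png

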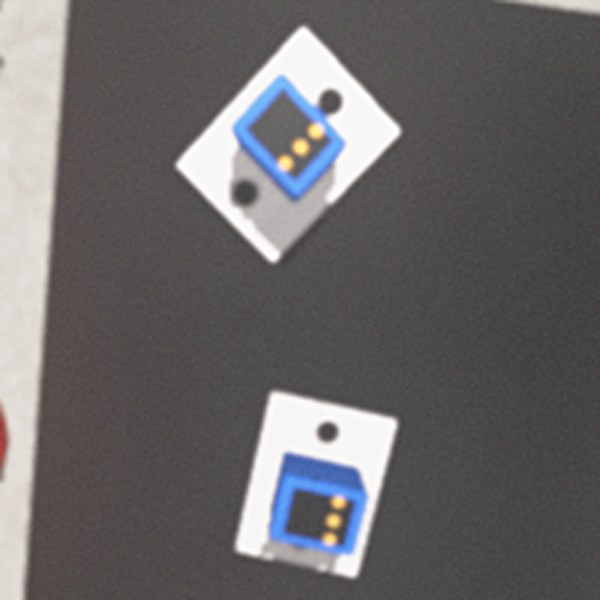

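```bash
python3 -c "
from h import *
plan([0.4834,-0.4194,0.15],-0.091)"
```

```text
shift mm [159.4  16.9  41.7] turn [ 0.2261 -0.0011  0.0005] (deg 13.0) minrows 4
```

```bash
python3 -m handwheel '0 17 41 0 0 0 60;40 0 0 .12 0 0 60;45 0 0 .105 0 0 60;40 0 0 0 0 0 60;34 0 0 0 0 0 60;0 0 0 0 0 0 60;0 0 0 0 0 0 60'
python3 - <<'E'
from h import *
pose();c,T,o=shot('wrist','w11')
plates(c,T)
plan([0.4834,-0.4194,0.019],-0.091)
E
```

```text
clock: 17.65
position: [0.4835, -0.4196, 0.152]
ee_rot: [0.522, 0.477, -0.522, 0.477]
ft_force: [-0.2, -0.4, 0.0]
grip_width: 0.704
t17.6 pos [ 0.4835 -0.4196  0.152 ] psi -0.0905 x [ 0.  0. -1.] j [-0.02  0.57  0.93  1.56 -0.47  1.26  0.9 ] F [-0.2 -0.4  0. ] w 0.704
plate [   90     0    93   234 10651] c [ 330.3 -353.5] size [ 55.6 190.1] xaxis deg 0.1 rad 0.002
plate [ 208    0  107   77 3251] c [ 448.3 -282. ] size [65.7 58.2] xaxis deg -37.1 rad -0.647
plate [ 288  143   68   86 3213] c [ 483.3 -419. ] size [76.  58.4] xaxis deg -5.2 rad -0.090
plate [130 234  48  44 633] c [ 319.9 -466.5] size [51.1 34.3] xaxis deg -45.1 rad -0.787
plate [438 266  37  34 639] c [ 601.4 -524. ] size [35.2 33.5] xaxis deg -0.2 rad -0.004
plate [305 277  42  14 301] c [ 478.9 -513. ] size [39.2 13. ] xaxis deg -89.9 rad -1.570
plate [317 290  39  26 356] c [ 487.6 -534.1] size [34.2 27.4] xaxis deg -84.1 rad -1.469
shift mm [134.2  -0.7  -1.1] turn [ 0.0001  0.0009 -0.0019] (deg 0.1) minrows 3
```

View pics/w11.png

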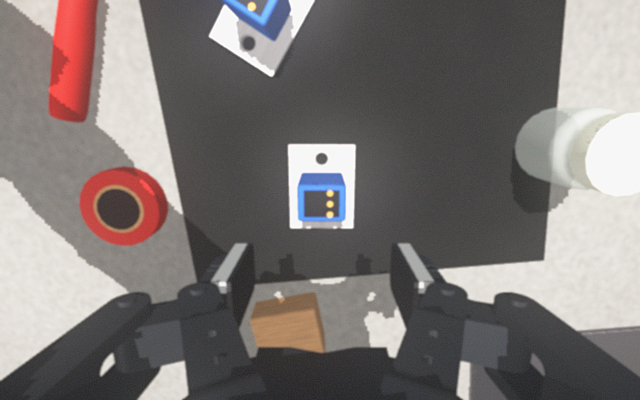

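```bash
python3 -m handwheel '40 -.5 -.5 0 0 0 60;45 0 0 0 0 0 60;35 0 0 0 0 0 60;12 0 0 0 0 0 60;0 0 0 0 0 0 60;0 0 0 0 0 0 60'
python3 -c "
from h import *
pose()"
python3 -m handwheel '0 0 0 0 0 0 20;0 0 0 0 0 0 20;0 0 0 0 0 0 20;0 0 0 0 0 0 20;0 0 0 0 0 0 20' 80
python3 -c "
from h import *
pose()"
```

```text
clock: 18.3
position: [0.4835, -0.421, 0.0218]
ee_rot: [0.523, 0.475, -0.522, 0.478]
ft_force: [-0.6, 0.1, -0.1]
grip_width: 0.697
t18.3 pos [ 0.4835 -0.421   0.0218] psi -0.0918 x [ 0.003 -0.002 -1.   ] j [ 0.05  0.71  0.83  1.66 -0.59  1.04  0.97] F [-0.6  0.1 -0.1] w 0.697
clock: 18.8
position: [0.4833, -0.4207, 0.0213]
ee_rot: [0.523, 0.475, -0.522, 0.478]
ft_force: [-1.1, 1.0, 8.0]
grip_width: 0.412
t18.8 pos [ 0.4833 -0.4207  0.0213] psi -0.0919 x [ 0.003 -0.002 -1.   ] j [ 0.05  0.71  0.83  1.66 -0.59  1.04  0.97] F [-1.1  1.   8. ] w 0.412
```

```bash
python3 -m handwheel '-15 0 0 0 0 0 20;-30 0 0 0 0 0 20;-45 0 0 0 0 0 20;-45 0 0 0 0 0 20;-45 0 0 0 0 0 20;-45 0 0 0 0 0 20;-20 0 0 0 0 0 20;0 0 0 0 0 0 20'
cat >> h.py <<'E'
def heldplate(f=None):
    c,T,o=shot('wrist',f)
    K=np.array(c['camera_matrix']);d=c['depth'];v,u=np.mgrid[:400,:640]
    A=np.array(c['T_tool_cam']);P=np.stack([(u-K[0,2])/K[0,0]*d,(v-K[1,2])/K[1,1]*d,d],-1)@A[:3,:3].T+A[:3,3]
    x=P[...,0]
    m=(d>0)&(np.abs(x-.012)<.02)&(np.abs(P[...,1])<.05)&(P[...,2]<-.010)&(P[...,2]>-.06)
    q=P[m];print('plate pts',len(q),'x med %.4f'%np.median(q[:,0]),'y rng',np.round(np.percentile(q[:,1],[1,99]),4),'zmin',np.round(np.percentile(q[:,2],1),4),'slope x~y,z',np.round(np.linalg.lstsq(np.c_[q[:,1:],np.ones(len(q))],q[:,0],rcond=None)[0],3))
    return c
E
python3 - <<'E'
from h import *
import cv2
pose();c=heldplate('w12')
im=cv2.imread('pics/w7.png');im2=c['color']
cv2.imwrite('pics/cmp.png',np.hstack([cv2.resize(x[150:350,230:410],None,fx=2.2,fy=2.2) for x in(im,im2)]))
E
```

```text
clock: 19.6
position: [0.4825, -0.4211, 0.2687]
ee_rot: [0.523, 0.474, -0.522, 0.478]
ft_force: [0.4, -0.0, -1.9]
grip_width: 0.411
t19.6 pos [ 0.4825 -0.4211  0.2687] psi -0.0926 x [ 0.005 -0.003 -1.   ] j [-0.04  0.49  0.99  1.41 -0.41  1.46  0.85] F [ 0.4 -0.  -1.9] w 0.411
plate pts 6990 x med 0.0144 y rng [-0.0271  0.0277] zmin -0.0384 slope x~y,z [ 0.004 -0.315  0.005]
```

View pics/cmp.png

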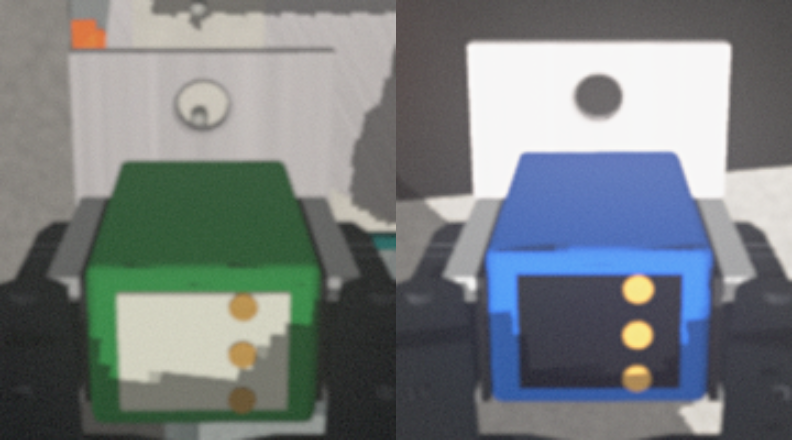

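Run:
```python
from h import *
c=cams.camera('wrist');A=np.array(c['T_tool_cam']);K=np.array(c['camera_matrix'])
def hz(u,v,xt):
    r=A[:3,:3]@np.array([(u-K[0,2])/K[0,0],(v-K[1,2])/K[1,1],1]);return A[:3,3]+r*(xt-A[0,3])/r[0]
for xt in(.010,.011,.012):print('g',hz(321.8,197.3,xt))
for xt in(.0135,.0145,.0155):print('b',hz(321.8,194.1,xt))
print('edge g',hz(321,150+48/2.2,.011),'b',hz(321,150+42/2.2,.0145))
plan([0.4635,0.0557,0.27],0.133)
```

```text
g [ 1.00000000e-02  8.71539230e-05 -2.63400413e-02]
g [ 1.10000000e-02  8.72146316e-05 -2.60814610e-02]
g [ 1.20000000e-02  8.72753402e-05 -2.58228807e-02]
b [ 1.35000000e-02  8.67729641e-05 -2.70104848e-02]
b [ 1.45000000e-02  8.68298922e-05 -2.67619410e-02]
b [ 1.55000000e-02  8.68868204e-05 -2.65133971e-02]
edge g [ 0.011      -0.00028616 -0.03821452] b [ 0.0145     -0.0002941  -0.03888352]
shift mm [  -5.6  -62.2 -471.6] turn [-0.2252 -0.0004 -0.0004] (deg 12.9) minrows 10
```

```bash
python3 -m handwheel '0 -3 -20 -.025 0 0 20;0 -5 -40 -.05 0 0 20;0 -6 -48 -.05 0 0 20;0 -6 -48 -.05 0 0 20;0 -6 -48 -.05 0 0 20;0 -6 -48 0 0 0 20;0 -3 -48 0 0 0 20;0 0 -48 0 0 0 20'
python3 -c "
from h import *
plan([0.4633,0.0550,0.27],0.1335)"
```

```text
clock: 20.5
position: [0.4264, -0.0725, 0.2633]
ee_rot: [0.465, 0.533, -0.465, 0.532]
ft_force: [0.9, 0.8, -2.2]
grip_width: 0.413
shift mm [  -6.6   53.7 -121.4] turn [ 0.0008 -0.001   0.0004] (deg 0.1) minrows 3
```

```bash
python3 -m handwheel '0 14 -30 0 0 0 20;0 14 -31 0 0 0 20;0 14 -30 0 0 0 20;0 12 -30 0 0 0 20;40 0 0 0 0 0 20;40 0 0 0 0 0 20;0 0 0 0 0 0 20;0 0 0 0 0 0 20'
python3 -c "
from h import *
pose();shot('wrist','w13')
plan([0.4633,0.0550,0.09],0.1335)"
```

```text
clock: 21.3
position: [0.4649, 0.0521, 0.1841]
ee_rot: [0.465, 0.532, -0.467, 0.532]
ft_force: [0.8, -0.2, -1.5]
grip_width: 0.414
t21.3 pos [0.4649 0.0521 0.1841] psi 0.1326 x [-0.002 -0.001 -1.   ] j [-0.88 -0.01  0.68  1.95  0.01  1.2  -0.07] F [ 0.8 -0.2 -1.5] w 0.414
shift mm [95.3 -2.2 -3. ] turn [-0.0008  0.     -0.0004] (deg 0.1) minrows 2
```

View pics/w13.png

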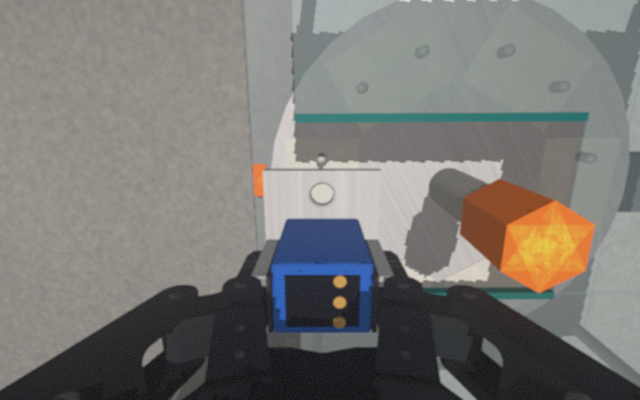

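```bash
python3 -m handwheel '30 -2 -3 0 0 0 20;30 0 0 0 0 0 20;29 0 0 0 0 0 20;0 0 0 0 0 0 20;0 0 0 0 0 0 20;0 0 0 0 0 0 20'
python3 - <<'E'
from h import *
pose();plan([0.4633,0.0550,0.07],0.1335)
c,T,o=shot('wrist','w14')
cv2.imwrite('pics/w14z.png',cv2.resize(c['color'][130:350,230:430],None,fx=3,fy=2.7,interpolation=cv2.INTER_CUBIC))
E
```

```text
clock: 21.95
position: [0.4647, 0.0556, 0.0974]
ee_rot: [0.467, 0.532, -0.465, 0.533]
ft_force: [0.3, 0.6, -2.2]
grip_width: 0.413
t21.9 pos [0.4647 0.0556 0.0974] psi 0.1329 x [ 0.003  0.001 -1.   ] j [-0.86  0.12  0.69  2.05 -0.09  1.    0.01] F [ 0.3  0.6 -2.2] w 0.413
shift mm [27.4 -1.5  0.4] turn [-0.0006 -0.0011 -0.0031] (deg 0.2) minrows 1
```

View pics/w14z.png

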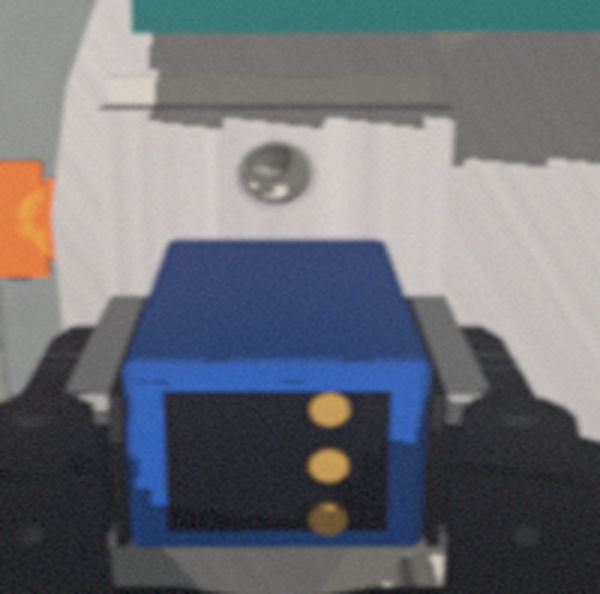

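```bash
python3 -m handwheel '6 -1.5 .3 0 0 0 20;5 0 0 0 0 0 20;5 0 0 0 0 0 20;4 0 0 0 0 0 20;0 0 0 0 0 0 20'
python3 -c "
from h import *
pose()"
```

```text
clock: 22.5
position: [0.4621, 0.0547, 0.0748]
ee_rot: [0.466, 0.532, -0.466, 0.532]
ft_force: [3.7, 0.5, -4.5]
grip_width: 0.413
t22.5 pos [0.4621 0.0547 0.0748] psi 0.1331 x [ 0.001 -0.    -1.   ] j [-0.85  0.15  0.69  2.08 -0.12  0.95  0.03] F [ 3.7  0.5 -4.5] w 0.413
```

```bash
python3 -m handwheel '0 .8 0 0 0 0 20;2 0 0 0 0 0 20;2 0 0 0 0 0 20;0 0 0 0 0 0 20;0 0 0 0 0 0 20'
python3 -c "
from h import *
pose()"
```

```text
clock: 23.0
position: [0.4623, 0.0548, 0.0713]
ee_rot: [0.466, 0.532, -0.466, 0.532]
ft_force: [-2.9, -0.3, 5.3]
grip_width: 0.409
t23.0 pos [0.4623 0.0548 0.0713] psi 0.1330 x [-0.001  0.    -1.   ] j [-0.85  0.16  0.68  2.08 -0.13  0.94  0.04] F [-2.9 -0.3  5.3] w 0.409
```

```bash
python3 -m handwheel '1 0 0 0 0 0 20;.5 0 0 0 0 0 20;0 0 0 0 0 0 20'
python3 -c "
from h import *
pose()"
python3 -m handwheel '0 0 0 0 0 0 50;0 0 0 0 0 0 60;0 0 0 0 0 0 60;-20 0 0 0 0 0 60;-40 0 0 0 0 0 60;-50 0 0 0 0 0 60;-50 0 0 0 0 0 60;-40 -10 20 0 0 0 60'
python3 - <<'E'
from h import *
pose();c,T,o=shot('wrist','w15')
P=cloud(c,T)
cv2.imwrite('pics/w15z.png',cv2.resize(c['color'][60:260,220:480],None,fx=3,fy=3,interpolation=cv2.INTER_CUBIC))
blob(c,T,(105,100,40),(125,255,255),np.array([.4635,.0556]),.108)
plates(c,T,zp=.056,roi=(.42,.50,0.0,.10),zmax=.075)
plan([0.4635,0.0556,0.40],0.138)
E
```

```text
clock: 23.3
position: [0.4624, 0.0548, 0.0712]
ee_rot: [0.466, 0.533, -0.466, 0.531]
ft_force: [-15.0, -1.6, 32.3]
grip_width: 0.412
t23.3 pos [0.4624 0.0548 0.0712] psi 0.1327 x [-0.001  0.001 -1.   ] j [-0.85  0.16  0.68  2.08 -0.13  0.94  0.04] F [-15.   -1.6  32.3] w 0.412
clock: 24.1
position: [0.4557, 0.0355, 0.2724]
ee_rot: [0.465, 0.533, -0.464, 0.533]
ft_force: [1.0, 0.5, -0.0]
grip_width: 0.7
t24.1 pos [0.4557 0.0355 0.2724] psi 0.1364 x [ 0.002  0.001 -1.   ] j [-0.9  -0.13  0.68  1.85  0.08  1.39 -0.11] F [ 1.   0.5 -0. ] w 0.700
blob [312 145  39  34 672] [0.4601 0.0619 0.1087] atz [0.46099838 0.05828186] ((461.81243896484375, 56.42012023925781), (34.75871658325195, 30.221994400024414), 7.821314811706543)
plate [ 288  107   81  102 3550] c [460.3  50.5] size [98.8 78. ] xaxis deg -0.0 rad -0.000
shift mm [-122.    10.7  -24.4] turn [-0.0078 -0.0018 -0.008 ] (deg 0.6) minrows 3
```

View pics/w15z.png

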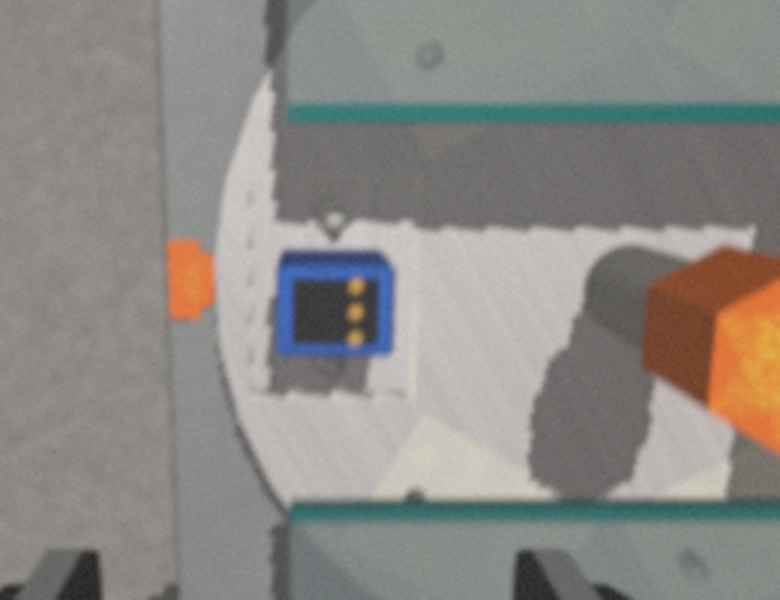

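```bash
python3 -c "
from h import *
plan([0.5675,0.0700,0.2724],0.138)"
```

```text
shift mm [  6.4 114.6 -24.9] turn [-0.0078 -0.0018 -0.008 ] (deg 0.6) minrows 3
```

```bash
python3 -m handwheel '0 38 -8 0 0 0 60;0 38 -8 0 0 0 60;0 38 -9 0 0 0 60;0 0 0 0 0 0 60;25 0 0 0 0 0 60;25 0 0 0 0 0 60;0 0 0 0 0 0 60;0 0 0 0 0 0 60'
python3 - <<'E'
from h import *
pose();c,T,o=shot('wrist','w16')
plan([0.5675,0.0700,0.141],0.138)
E
```

```text
clock: 24.95
position: [0.5648, 0.0733, 0.2201]
ee_rot: [0.466, 0.532, -0.466, 0.532]
ft_force: [-0.4, -0.5, -0.2]
grip_width: 0.703
t24.9 pos [0.5648 0.0733 0.2201] psi 0.1327 x [-0. -0. -1.] j [-0.85  0.26  0.76  1.66 -0.18  1.3   0.08] F [-0.4 -0.5 -0.2] w 0.703
shift mm [79.9  1.6  3.7] turn [-0.0053 -0.0003 -0.0012] (deg 0.3) minrows 2
```

View pics/w16.png

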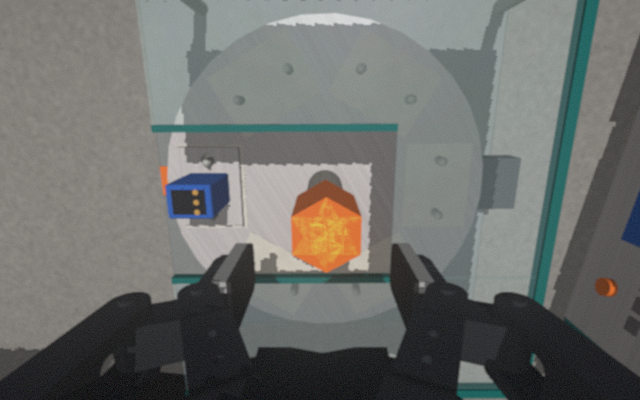

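```bash
python3 -m handwheel '40 1.5 3.5 -.005 0 0 60;38 0 0 0 0 0 60;0 0 0 0 0 0 60;0 0 0 0 0 0 60;0 0 0 0 0 0 30;0 0 0 0 0 0 30;0 0 0 0 0 0 30;0 0 0 0 0 0 30' 100
python3 -c "
from h import *
pose()"
python3 -m handwheel '0 0 0 .05 0 0 30;0 0 0 .13 0 0 30;0 0 0 .14 0 0 30;0 0 0 .14 0 0 30;0 0 0 .14 0 0 30;0 0 0 .14 0 0 30;0 0 0 .14 0 0 30;0 0 0 .12 0 0 30' 100
python3 -m handwheel '0 0 0 .047 0 0 30;0 0 0 0 0 0 30;0 0 0 0 0 0 30' 
python3 -c "
from h import *
pose();shot('wrist','w17')"
```

```text
clock: 25.8
position: [0.5675, 0.0704, 0.1445]
ee_rot: [0.465, 0.533, -0.463, 0.533]
ft_force: [-7.1, 0.5, 12.6]
grip_width: 0.457
t25.8 pos [0.5675 0.0704 0.1445] psi 0.1381 x [ 0.002  0.002 -1.   ] j [-0.81  0.33  0.73  1.75 -0.24  1.15  0.14] F [-7.1  0.5 12.6] w 0.457
clock: 26.6
position: [0.5688, 0.0699, 0.1446]
ee_rot: [0.665, 0.243, -0.662, 0.244]
ft_force: [1.6, -1.5, 4.3]
grip_width: 0.454
clock: 26.9
position: [0.5688, 0.0699, 0.1446]
ee_rot: [0.67, 0.229, -0.667, 0.23]
ft_force: [1.6, -2.1, 6.7]
grip_width: 0.455
t26.9 pos [0.5688 0.0699 0.1446] psi -0.9092 x [ 0.005  0.001 -1.   ] j [-0.96  0.39  0.94  1.76 -0.35  1.16 -0.83] F [ 1.6 -2.1  6.7] w 0.455
```

View pics/w17.png

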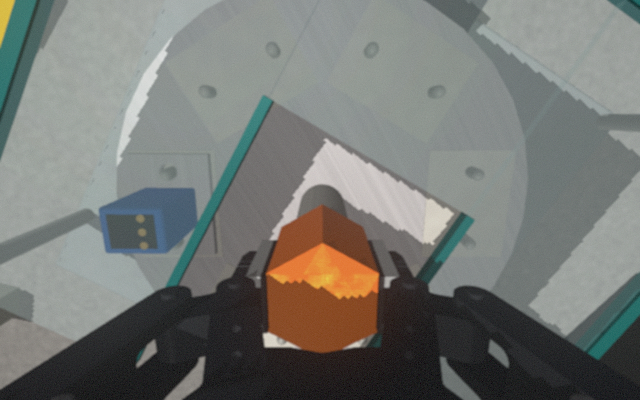

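```bash
python3 -m handwheel '0 0 0 0 0 0 60;0 0 0 0 0 0 60;0 0 0 0 0 0 60;-40 0 0 0 0 0 60;-50 0 0 0 0 0 60;-50 0 0 0 0 0 60;-35 0 0 0 0 0 60;0 0 0 -.12 0 0 60' 
python3 -m handwheel '0 0 0 -.14 0 0 60;0 0 0 0 0 0 60'
python3 - <<'E'
from h import *
pose();c,T,o=shot('top','top18')
for p in((.48,-.415),(.447,-.27)): blob(c,T,(105,100,40),(125,255,255),np.array(p),.1,minA=15)
plan([0.45,-0.33,0.32],-0.644)
E
```

```text
clock: 27.75
position: [0.5687, 0.0701, 0.3218]
ee_rot: [0.656, 0.269, -0.651, 0.27]
ft_force: [0.9, 0.2, -0.5]
grip_width: 0.703
clock: 27.95
position: [0.5669, 0.0703, 0.3171]
ee_rot: [0.633, 0.315, -0.633, 0.315]
ft_force: [0.4, 0.4, 0.1]
grip_width: 0.703
t27.9 pos [0.5669 0.0703 0.3171] psi -0.6465 x [ 0.     0.001 -1.   ] j [-1.    0.25  0.97  1.51 -0.2   1.49 -0.67] F [0.4 0.4 0.1] w 0.703
blob [387 203  13  13  89] [ 0.4496 -0.2795  0.0561] atz [ 0.44229473 -0.27241298] ((442.44976806640625, -272.64093017578125), (25.88369369506836, 44.06452941894531), 54.628787994384766)
shift mm [ -3.4 149.9 389.1] turn [-0.0078 -0.0004  0.0004] (deg 0.4) minrows 9
```

View pics/top18.png

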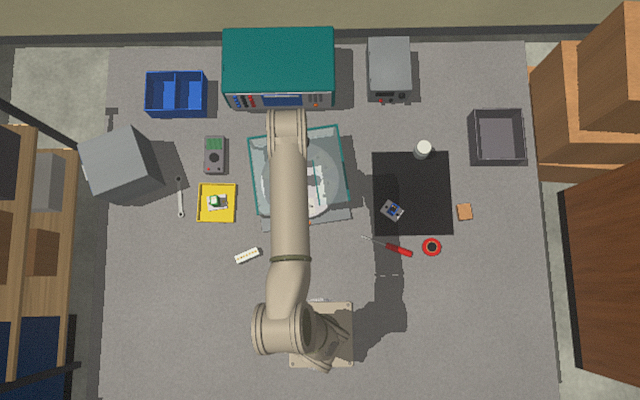

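```bash
python3 -m handwheel '0 8 20 0 0 0 60;0 16 42 0 0 0 60;0 16 45 0 0 0 60;0 16 45 0 0 0 60;0 16 45 0 0 0 60;0 16 45 0 0 0 60;0 16 45 0 0 0 60;0 16 45 0 0 0 60'
python3 -m handwheel '0 16 40 0 0 0 60;0 0 20 0 0 0 60;30 0 0 0 0 0 60;30 0 0 0 0 0 60;0 0 0 0 0 0 60'
python3 - <<'E'
from h import *
pose();c,T,o=shot('wrist','w19')
plates(c,T)
plan([0.4515,-0.2778,0.15],-0.644)
E
```

```text
clock: 28.8
position: [0.4602, -0.2689, 0.3168]
ee_rot: [0.634, 0.314, -0.633, 0.313]
ft_force: [0.8, 0.5, 0.4]
grip_width: 0.703
clock: 29.3
position: [0.4362, -0.3236, 0.2537]
ee_rot: [-0.633, -0.315, 0.635, -0.312]
ft_force: [0.1, 0.1, -0.6]
grip_width: 0.708
t29.3 pos [ 0.4362 -0.3236  0.2537] psi -0.6532 x [-0.005  0.003 -1.   ] j [-0.45  0.26  1.19  1.69 -0.24  1.37  0.13] F [ 0.1  0.1 -0.6] w 0.708
plate [  155     0   210   335 14119] c [ 437.7 -344.2] size [331.3 273.6] xaxis deg -0.5 rad -0.008
plate [ 283   93   53   70 2366] c [ 451.1 -278. ] size [76.5 58.4] xaxis deg -36.8 rad -0.643
plate [ 439  198  116   87 3482] c [ 546.4 -526.7] size [144.2  41.2] xaxis deg -90.0 rad -1.570
shift mm [105.9 -16.3 -45.7] turn [-0.0084  0.0006  0.0028] (deg 0.5) minrows 3
```

View pics/w19.png

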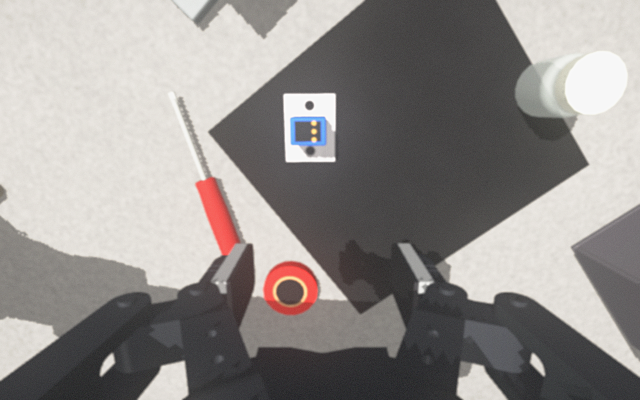

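```bash
python3 -m handwheel '20 -8 -23 -.008 0 0 60;40 -8 -22 0 0 0 60;45 0 0 0 0 0 60;0 0 0 0 0 0 60;0 0 0 0 0 0 60'
python3 - <<'E'
from h import *
pose();c,T,o=shot('wrist','w20')
plates(c,T)
plan([0.4511,-0.2780,0.0205],-0.643)
E
```

```text
clock: 29.85
position: [0.4528, -0.2798, 0.1537]
ee_rot: [-0.632, -0.316, 0.632, -0.317]
ft_force: [1.7, -0.6, 0.5]
grip_width: 0.702
t29.9 pos [ 0.4528 -0.2798  0.1537] psi -0.6428 x [ 0.    -0.001 -1.   ] j [-0.48  0.32  1.12  1.85 -0.32  1.16  0.11] F [ 1.7 -0.6  0.5] w 0.702
plate [  120     0   306   267 16036] c [ 453.6 -228.1] size [301.3 100.2] xaxis deg -89.8 rad -1.568
plate [ 286  143   69   85 3256] c [ 451.4 -278.1] size [75.7 58.6] xaxis deg -37.0 rad -0.646
plate [ 241  266   74   80 2722] c [ 330.7 -348.6] size [91.4 55.1] xaxis deg -0.0 rad -0.000
plate [ 546  271   77   58 2181] c [ 586.7 -525.1] size [62.4 41.3] xaxis deg -90.0 rad -1.570
shift mm [134.   -3.5  -0.5] turn [ 0.0001 -0.     -0.0027] (deg 0.2) minrows 3
```

View pics/w20.png

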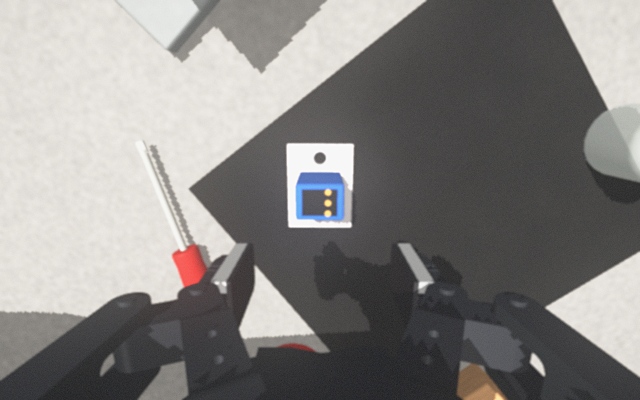

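```bash
python3 -m handwheel '40 -2 -.5 0 0 0 60;45 0 0 0 0 0 60;35 0 0 0 0 0 60;12 0 0 0 0 0 60;0 0 0 0 0 0 60;0 0 0 0 0 0 60'
python3 -c "
from h import *
pose()"
python3 -m handwheel '0 0 0 0 0 0 20;0 0 0 0 0 0 20;0 0 0 0 0 0 20;0 0 0 0 0 0 20;0 0 0 0 0 0 20' 80
python3 -c "
from h import *
pose()"
python3 -m handwheel '-15 0 0 0 0 0 20;-30 0 0 0 0 0 20;-45 0 0 0 0 0 20;-45 0 0 0 0 0 20;-45 0 0 0 0 0 20;-45 0 0 0 0 0 20;-20 0 0 0 0 0 20;0 0 0 0 0 0 20'
python3 - <<'E'
from h import *
import cv2
pose();c=heldplate('w21')
im=cv2.imread('pics/w12.png');im2=c['color']
cv2.imwrite('pics/cmp2.png',np.hstack([cv2.resize(x[150:350,230:410],None,fx=2.2,fy=2.2) for x in(im,im2)]))
E
```

```text
clock: 30.5
position: [0.4528, -0.2782, 0.0221]
ee_rot: [0.633, 0.316, -0.631, 0.318]
ft_force: [-0.5, -0.1, -0.1]
grip_width: 0.702
t30.5 pos [ 0.4528 -0.2782  0.0221] psi -0.6414 x [ 0.003 -0.001 -1.   ] j [-0.31  0.52  0.94  1.96 -0.52  0.93  0.25] F [-0.5 -0.1 -0.1] w 0.702
clock: 31.0
position: [0.4527, -0.2776, 0.0216]
ee_rot: [0.633, 0.316, -0.631, 0.318]
ft_force: [-1.3, 1.9, 10.8]
grip_width: 0.411
t31.0 pos [ 0.4527 -0.2776  0.0216] psi -0.6408 x [ 0.003 -0.    -1.   ] j [-0.31  0.52  0.94  1.96 -0.53  0.93  0.26] F [-1.3  1.9 10.8] w 0.411
clock: 31.8
position: [0.452, -0.2781, 0.2681]
ee_rot: [0.634, 0.316, -0.631, 0.318]
ft_force: [0.0, 0.2, -3.2]
grip_width: 0.411
t31.8 pos [ 0.452  -0.2781  0.2681] psi -0.6417 x [ 0.005 -0.    -1.   ] j [-0.62  0.18  1.23  1.7  -0.17  1.38 -0.  ] F [ 0.   0.2 -3.2] w 0.411
plate pts 6826 x med 0.0147 y rng [-0.0274  0.0274] zmin -0.0359 slope x~y,z [ 0.002 -0.369  0.004]
```

View pics/cmp2.png

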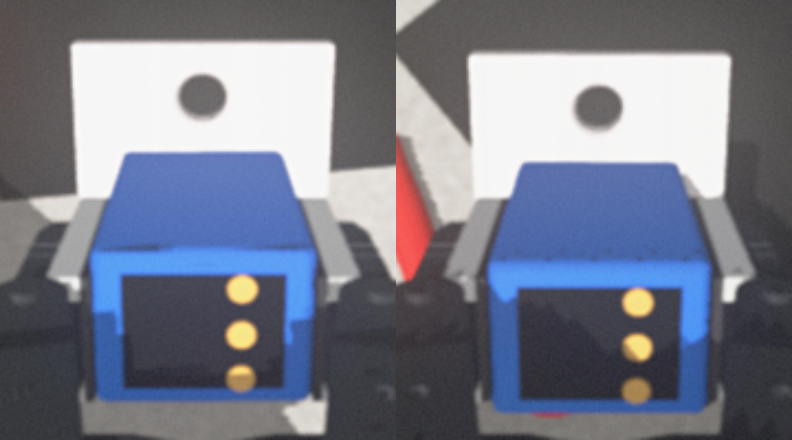

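Run:
```python
from h import *
c=cams.camera('wrist');A=np.array(c['T_tool_cam']);K=np.array(c['camera_matrix'])
def hz(u,v,xt):
    r=A[:3,:3]@np.array([(u-K[0,2])/K[0,0],(v-K[1,2])/K[1,1],1]);return A[:3,3]+r*(xt-A[0,3])/r[0]
for v in(194.1,199.1):print('b',hz(321.8,v,.0148))
plan([0.4628,0.0572,0.27],0.1335)
```

```text
b [ 0.0148     -0.00030621 -0.02668857]
b [ 0.0148     -0.00030528 -0.02420356]
shift mm [  -4.9 -190.4 -274.8] turn [-7.746e-01 -1.200e-03 -3.000e-04] (deg 44.4) minrows 7
```

```bash
python3 -m handwheel '0 -14 -20 0 0 0 20;0 -24 -35 0 0 0 20;0 -26 -37 0 0 0 20;0 -26 -37 0 0 0 20;0 -26 -37 0 0 0 20;0 -26 -37 0 0 0 20;0 -26 -37 0 0 0 20;0 -22 -34 0 0 0 20'
python3 -m handwheel '0 0 0 -.13 0 0 20;0 0 0 -.13 0 0 20;0 0 0 -.13 0 0 20;0 0 0 -.13 0 0 20;0 0 0 -.13 0 0 20;0 0 0 -.125 0 0 20;0 0 0 0 0 0 20;0 0 0 0 0 0 20'
python3 -c "
from h import *
pose();plan([0.4628,0.0572,0.185],0.1335);heldplate('w22')"
```

```text
clock: 32.7
position: [0.4616, 0.0578, 0.2634]
ee_rot: [-0.631, -0.317, 0.633, -0.317]
ft_force: [0.6, -0.0, -1.1]
grip_width: 0.411
clock: 33.5
position: [0.4623, 0.0557, 0.2639]
ee_rot: [0.466, 0.532, -0.467, 0.531]
ft_force: [-0.6, 0.1, -2.7]
grip_width: 0.411
t33.5 pos [0.4623 0.0557 0.2639] psi 0.1302 x [-0.001 -0.001 -1.   ] j [-1.15 -0.13  0.88  1.85  0.1   1.38 -0.17] F [-0.6  0.1 -2.7] w 0.411
shift mm [78.9  0.8 -1.5] turn [-0.0033  0.0005  0.0015] (deg 0.2) minrows 2
plate pts 6810 x med 0.0146 y rng [-0.0268  0.0279] zmin -0.0358 slope x~y,z [ 0.004 -0.364  0.004]
```

View pics/w22.png

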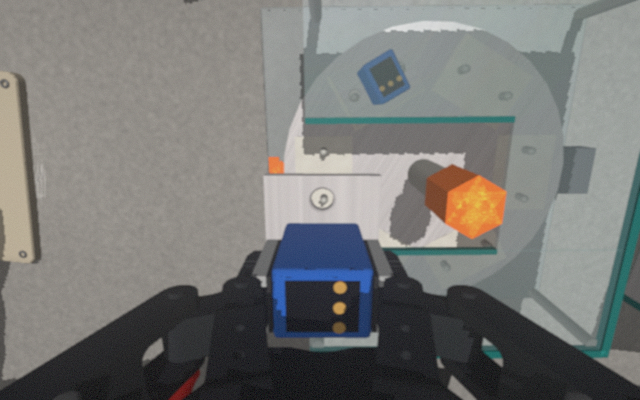

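```bash
python3 -m handwheel '35 .5 -1 -.003 0 0 20;40 0 0 0 0 0 20;40 0 0 0 0 0 20;40 0 0 0 0 0 20;12 0 0 0 0 0 20;0 0 0 0 0 0 20;0 0 0 0 0 0 20;0 0 0 0 0 0 20'
python3 - <<'E'
from h import *
pose();plan([0.4628,0.0572,0.07],0.1335)
c,T,o=shot('wrist','w23')
cv2.imwrite('pics/w23z.png',cv2.resize(c['color'][130:350,230:430],None,fx=3,fy=2.7,interpolation=cv2.INTER_CUBIC))
E
```

```text
clock: 34.35
position: [0.4645, 0.0574, 0.0994]
ee_rot: [0.466, 0.533, -0.464, 0.533]
ft_force: [0.5, 0.5, -1.4]
grip_width: 0.416
t34.4 pos [0.4645 0.0574 0.0994] psi 0.1366 x [ 0.002  0.002 -1.   ] j [-1.11  0.14  0.96  2.06 -0.14  1.    0.06] F [ 0.5  0.5 -1.4] w 0.416
shift mm [29.4 -1.8  0. ] turn [ 0.0031 -0.0014 -0.0026] (deg 0.2) minrows 1
```

View pics/w23z.png

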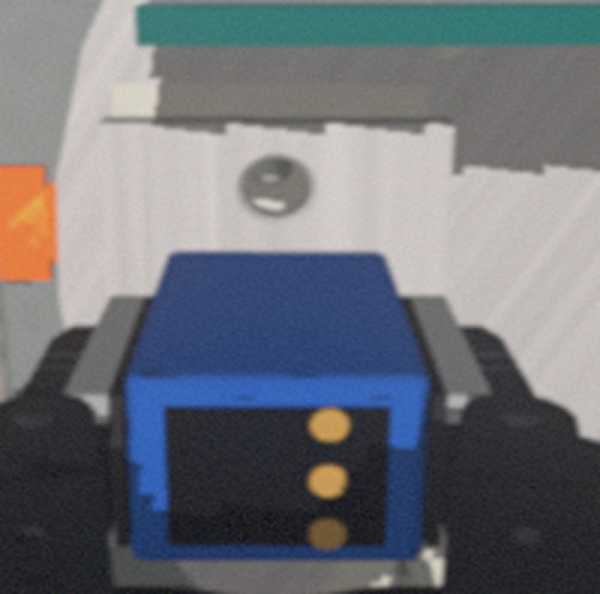

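```bash
python3 -m handwheel '7 -.8 0 0 0 0 20;6 0 0 0 0 0 20;5 0 0 0 0 0 20;4 0 0 0 0 0 20;0 0 0 0 0 0 20'
python3 -c "
from h import *
pose()"
```

```text
clock: 34.9
position: [0.4622, 0.0567, 0.0751]
ee_rot: [0.464, 0.533, -0.465, 0.533]
ft_force: [-0.1, 0.4, -1.6]
grip_width: 0.412
t34.9 pos [0.4622 0.0567 0.0751] psi 0.1369 x [-0.001 -0.001 -1.   ] j [-1.08  0.19  0.94  2.08 -0.19  0.95  0.1 ] F [-0.1  0.4 -1.6] w 0.412
```

```bash
python3 -m handwheel '2 0 0 0 0 0 20;1.5 0 0 0 0 0 20;0 0 0 0 0 0 20;0 0 0 0 0 0 20'
python3 -c "
from h import *
pose()"
```

```text
clock: 35.3
position: [0.4625, 0.0569, 0.0723]
ee_rot: [0.465, 0.533, -0.465, 0.533]
ft_force: [0.2, -0.2, -2.1]
grip_width: 0.41
t35.3 pos [0.4625 0.0569 0.0723] psi 0.1370 x [ 0.  0. -1.] j [-1.08  0.2   0.94  2.08 -0.2   0.95  0.11] F [ 0.2 -0.2 -2.1] w 0.410
```

```bash
python3 -m handwheel '1 0 0 0 0 0 20;.5 0 0 0 0 0 20;0 0 0 0 0 0 20;0 0 0 0 0 0 20'
python3 -c "
from h import *
pose()"
```

```text
clock: 35.7
position: [0.4626, 0.0569, 0.0715]
ee_rot: [0.465, 0.533, -0.464, 0.533]
ft_force: [-7.0, -1.8, 14.8]
grip_width: 0.411
t35.7 pos [0.4626 0.0569 0.0715] psi 0.1368 x [-0.     0.001 -1.   ] j [-1.08  0.2   0.94  2.08 -0.2   0.95  0.11] F [-7.  -1.8 14.8] w 0.411
```

Contact at 71.5 mm, the seated height. Release, and check.

```bash
python3 -m handwheel '0 0 0 0 0 0 50;0 0 0 0 0 0 60;0 0 0 0 0 0 60;-20 0 0 0 0 0 60;-40 0 0 0 0 0 60;-50 0 0 0 0 0 60;-50 0 0 0 0 0 60;-40 -10 20 0 0 0 60'
python3 - <<'E'
from h import *
pose();c,T,o=shot('wrist','w24')
cv2.imwrite('pics/w24z.png',cv2.resize(c['color'][60:260,220:480],None,fx=3,fy=3,interpolation=cv2.INTER_CUBIC))
blob(c,T,(105,100,40),(125,255,255),np.array([.4635,.0556]),.108)
plan([0.5675,0.0700,0.220],0.138)
E
```

```text
clock: 36.5
position: [0.4557, 0.0374, 0.2735]
ee_rot: [0.465, 0.533, -0.463, 0.534]
ft_force: [1.4, 1.4, -0.5]
grip_width: 0.702
t36.5 pos [0.4557 0.0374 0.2735] psi 0.1401 x [ 0.002  0.001 -1.   ] j [-1.2  -0.2   0.92  1.85  0.16  1.41 -0.18] F [ 1.4  1.4 -0.5] w 0.702
blob [312 147  39  34 700] [0.4606 0.0617 0.1086] atz [0.46149575 0.0579314 ] ((462.18310546875, 56.3726921081543), (34.98538589477539, 30.431072235107422), 8.02448844909668)
shift mm [ 59.6 113.9 -22.6] turn [-0.0047 -0.0028 -0.0076] (deg 0.5) minrows 3
```

View pics/w24z.png

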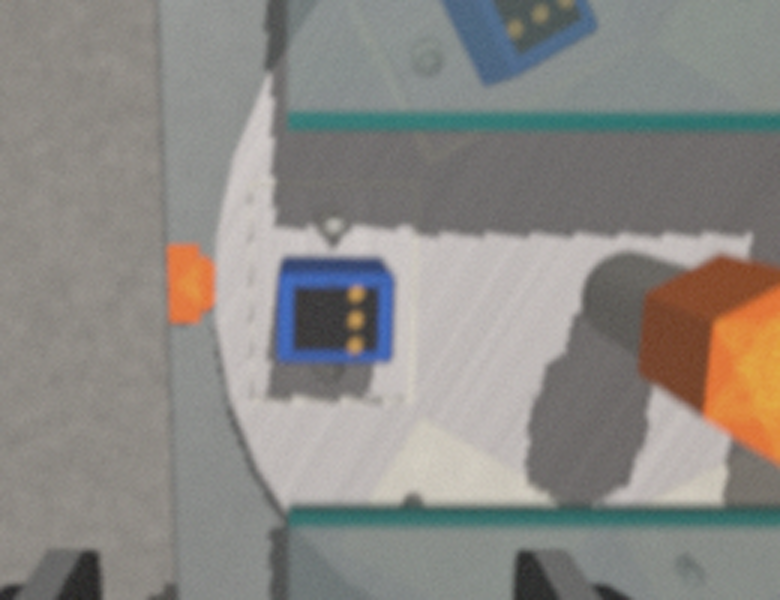

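```bash
python3 -m handwheel '0 38 -7 0 0 0 60;0 38 -7 0 0 0 60;0 38 -8 0 0 0 60;0 0 0 0 0 0 60;25 0 0 0 0 0 60;25 0 0 0 0 0 60;0 0 0 0 0 0 60;0 0 0 0 0 0 60'
python3 - <<'E'
from h import *
pose();c,T,o=shot('wrist','w25')
plan([0.5675,0.0700,0.143],0.138)
E
```

```text
clock: 37.35
position: [0.554, 0.0694, 0.2214]
ee_rot: [0.465, 0.534, -0.466, 0.531]
ft_force: [-0.1, 0.5, 0.1]
grip_width: 0.703
t37.4 pos [0.554  0.0694 0.2214] psi 0.1348 x [-0.003  0.001 -1.   ] j [-1.1   0.31  1.09  1.7  -0.28  1.31  0.18] F [-0.1  0.5  0.1] w 0.703
shift mm [79.  13.1  1.4] turn [-0.0031 -0.0019  0.0018] (deg 0.2) minrows 2
```

View pics/w25.png

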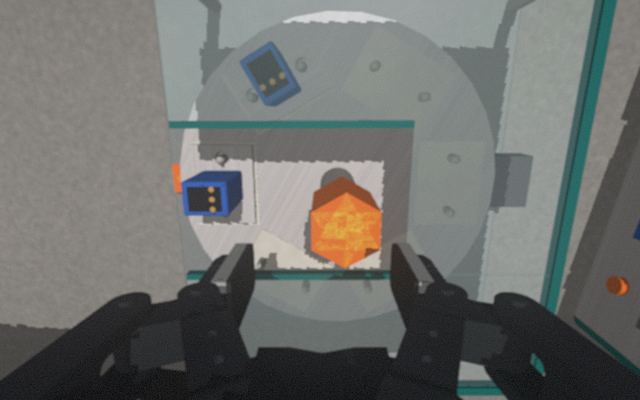

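```bash
python3 -m handwheel '-10 13 1 -.1 0 0 60;-10 0 0 -.13 0 0 60;0 0 0 -.14 0 0 60;0 0 0 -.14 0 0 60;0 0 0 -.14 0 0 60;0 0 0 -.14 0 0 60;0 0 0 -.14 0 0 60;0 0 0 -.12 0 0 60'
python3 - <<'E'
from h import *
pose();c,T,o=shot('wrist','w26')
plan([0.5675,0.0700,0.143],1.185)
E
```

```text
clock: 38.2
position: [0.5678, 0.0704, 0.2427]
ee_rot: [0.134, 0.695, -0.133, 0.694]
ft_force: [-0.1, -0.5, 0.6]
grip_width: 0.705
t38.2 pos [0.5678 0.0704 0.2427] psi 1.1908 x [-0.001  0.002 -1.   ] j [-0.93  0.27  0.87  1.63 -0.21  1.35  1.17] F [-0.1 -0.5  0.6] w 0.705
shift mm [99.7 -0.6 -0. ] turn [ 0.0124 -0.0015 -0.0018] (deg 0.7) minrows 2
```

View pics/w26.png

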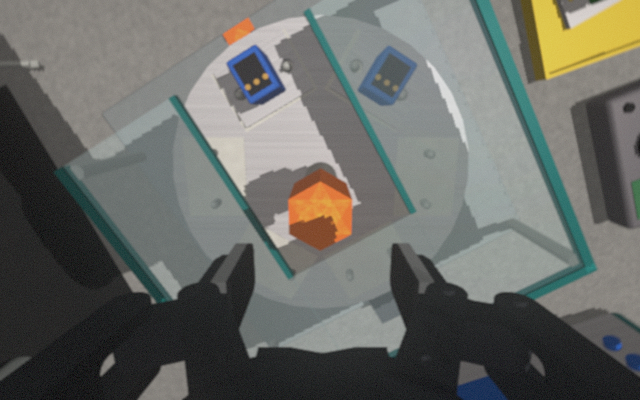

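Aligned again (hub at u=321, vertices up/down). Descend, grip, turn.

```bash
python3 -m handwheel '40 0 0 .006 0 0 60;40 0 0 0 0 0 60;19 0 0 0 0 0 60;0 0 0 0 0 0 60;0 0 0 0 0 0 60;0 0 0 0 0 0 60' 100
python3 -c "
from h import *
pose();plan([0.5675,0.0700,0.143],1.185)"
```

```text
clock: 38.85
position: [0.5681, 0.0706, 0.1439]
ee_rot: [0.139, 0.694, -0.137, 0.693]
ft_force: [-0.5, -0.2, -0.3]
grip_width: 0.708
t38.9 pos [0.5681 0.0706 0.1439] psi 1.1784 x [-0.     0.002 -1.   ] j [-0.89  0.36  0.84  1.75 -0.29  1.16  1.22] F [-0.5 -0.2 -0.3] w 0.708
shift mm [ 0.9 -0.8 -0.3] turn [-0.0066 -0.001  -0.0018] (deg 0.4) minrows 1
```

```bash
python3 -m handwheel '0 -.7 0 -.006 0 0 60;0 0 0 0 0 0 30;0 0 0 0 0 0 30;0 0 0 0 0 0 30;0 0 0 0 0 0 30;0 0 0 0 0 0 30' 100
python3 -c "
from h import *
pose()"
python3 -m handwheel '0 0 0 .05 0 0 30;0 0 0 .13 0 0 30;0 0 0 .14 0 0 30;0 0 0 .14 0 0 30;0 0 0 .14 0 0 30;0 0 0 .14 0 0 30;0 0 0 .14 0 0 30;0 0 0 .12 0 0 30' 100
python3 -m handwheel '0 0 0 .047 0 0 30;0 0 0 0 0 0 30;0 0 0 0 0 0 30' 
python3 -c "
from h import *
pose();shot('wrist','w27')"
```

```text
clock: 39.45
position: [0.5668, 0.0694, 0.1429]
ee_rot: [0.136, 0.695, -0.135, 0.693]
ft_force: [-4.5, -1.1, 9.1]
grip_width: 0.455
t39.5 pos [0.5668 0.0694 0.1429] psi 1.1847 x [-0.003  0.001 -1.   ] j [-0.88  0.36  0.84  1.75 -0.29  1.16  1.22] F [-4.5 -1.1  9.1] w 0.455
clock: 40.25
position: [0.5675, 0.0699, 0.1429]
ee_rot: [0.453, 0.544, -0.453, 0.542]
ft_force: [-0.6, -0.9, 4.0]
grip_width: 0.453
clock: 40.55
position: [0.5675, 0.0699, 0.1429]
ee_rot: [0.465, 0.534, -0.464, 0.533]
ft_force: [0.8, 0.2, 5.0]
grip_width: 0.462
t40.5 pos [0.5675 0.0699 0.1429] psi 0.1380 x [-0.001  0.002 -1.   ] j [-1.03  0.45  1.06  1.76 -0.42  1.18  0.28] F [0.8 0.2 5. ] w 0.462
```

View pics/w27.png

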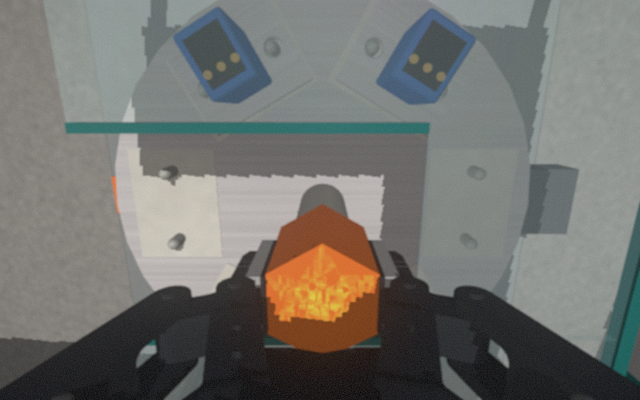

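Both fresh plates now stand side by side past the opening and the load nest is empty. Release, withdraw, and do a final look.

```bash
python3 -m handwheel '0 0 0 0 0 0 60;0 0 0 0 0 0 60;0 0 0 0 0 0 60;-40 0 0 0 0 0 60;-50 0 0 0 0 0 60;-50 0 0 0 0 0 60;-50 0 0 0 0 0 60;-30 0 0 0 0 0 60' 
python3 -m handwheel '0 -30 0 0 0 0 60;0 -30 20 0 0 0 60;0 -20 30 0 0 0 60;0 0 0 0 0 0 60;0 0 0 0 0 0 60'
python3 - <<'E'
from h import *
pose();c,T,o=shot('wrist','w28')
print(rayz(c,T,0,0,0)[:2])
for n in('w28',):pass
c,T,o=shot('top','top28');shot('side','side28')
E
```

```text
clock: 41.4
position: [0.5677, 0.0692, 0.3656]
ee_rot: [0.465, 0.534, -0.464, 0.533]
ft_force: [0.4, 0.2, -1.1]
grip_width: 0.704
clock: 41.9
position: [0.4976, 0.0115, 0.3634]
ee_rot: [0.466, 0.535, -0.463, 0.531]
ft_force: [-0.1, 1.5, 0.0]
grip_width: 0.697
t41.9 pos [0.4976 0.0115 0.3634] psi 0.1373 x [-0.002  0.007 -1.   ] j [-1.4  -0.12  1.22  1.6   0.11  1.58 -0.05] F [-0.1  1.5  0. ] w 0.697
[0.04147562 0.16015826]
```

View pics/w28.png

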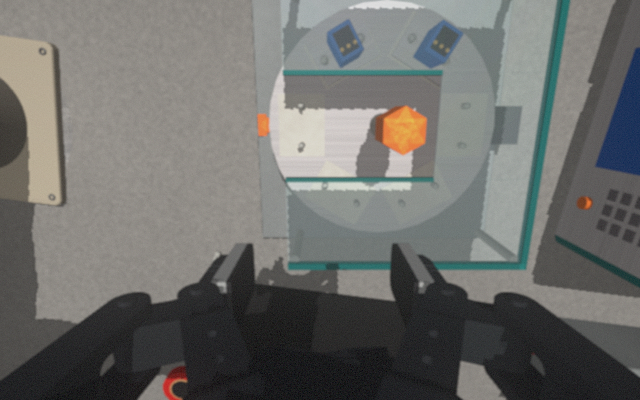

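View pics/top28.png

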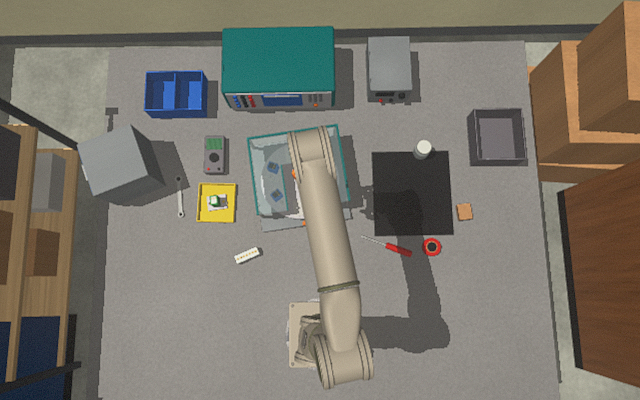

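View pics/side28.png

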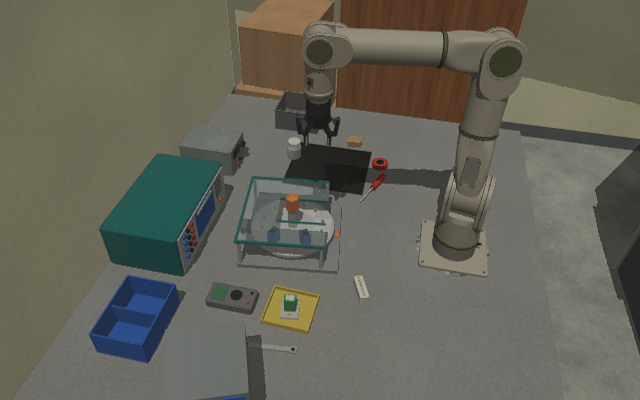

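Run:
```python
from h import *
c,T,o=shot('wrist')
a,b=rayz(c,T,300.5,107,.066),rayz(c,T,301.5,146,.066);d=a-b;print(a,b,'nest yaw',np.arctan2(-d[0],d[1]))
pose()
from workcell import hand_in
hand_in()
```

```text
[0.46129849 0.07733353 0.066     ] [0.46850384 0.02940482 0.066     ] nest yaw 0.1492172572552667
t42.1 pos [0.4979 0.013  0.3629] psi 0.1382 x [-0.003 -0.002 -1.   ] j [-1.4  -0.11  1.22  1.6   0.11  1.58 -0.05] F [-1.1  0.1 -0.4] w 0.703
the job is handed in; nothing more can be done
```

The changeover is finished and handed in at 42 s of the 210 s allowed. I turned the table one position clockwise by the hub, lifted the tested green plate off at the opening and set it upright in the yellow tray. I then loaded the two fresh plates that were present over the pins and turned the table one position clockwise after each.

**Final pictures:**
- The two fresh plates stand side by side under the hood at pos1 and pos2.
- The nest at the opening is empty. Its pins read a yaw of 0.149 rad against a base yaw of 0.138, well inside the detent's 0.09 rad.
- The green plate stands upright in the tray.
- The tape, screwdriver and other bench items show no visible movement.
- The gripper is open and clear of everything.

**Seating:** Just after loading, both blue housings read 108.6–108.7 mm high at the top, the same as the seated green plate (108.7 mm). I did not measure them again under the hood.

**Forces:** Pressing the first plate home peaked at about 35 N on the wrist. The second stayed around 16 N.

**Deviations:** One move above the hub stopped 13 mm short and I corrected it before gripping. For the last turn I gripped the hub across a different pair of flats, to stay away from a joint limit.

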